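# Cull the broken razor shells and put a whole one under the microscope

## Task

Take the broken shell off the microscope stage and lay it in the cull tray, lay the short, snapped shell from the sorting tray in there too, both flat on its floor, and set one of the whole shells on the stage, centred under the lens and lying front to back; the other whole shell stays flat in the sorting tray. The shells are brittle: grip them with no more than 40 N per finger, set them down softly instead of dropping them or pressing them hard, and do not knock the lens. Leave the jar, dish and forceps where they are.

Things in the scene. Friction and masses are not known exactly. Their poses are not given: they have to be found in the camera images.
- whole_a: closed razor shell, 130 mm long (own x), 28 mm wide (y), 20 mm high (z), flat underneath, brittle; origin at the middle of its underside. Whole: both ends smoothly rounded. At the start it lies in the sorting tray.
- whole_b: closed razor shell, 130 mm long (own x), 28 mm wide (y), 20 mm high (z), flat underneath, brittle; origin at the middle of its underside. Whole: both ends smoothly rounded. At the start it lies in the sorting tray.
- broken_a: closed razor shell, 85 mm long (own x), 28 mm wide (y), 20 mm high (z), flat underneath, brittle; origin at the middle of its underside. Broken: short, with one rounded end and one jagged snapped end (the last 18 mm toward +x are thinner splinters). At the start it lies in the sorting tray.
- broken_b: closed razor shell, 85 mm long (own x), 28 mm wide (y), 20 mm high (z), flat underneath, brittle; origin at the middle of its underside. Broken: short, with one rounded end and one jagged snapped end (the last 18 mm toward +x are thinner splinters). At the start it lies on the microscope stage under the lens.
- tray: sorting tray: shallow black tray, 200 mm (x) by 340 mm (y), rim 14 mm high, floor and walls 4 mm thick; fixed; origin at the centre of its underside (inner floor 4 mm above it). The batch of three shells lies in it side by side, lengths roughly along x, in any order.
- cull: cull tray: smaller, deeper black tray, empty at the start, 190 mm (x) by 220 mm (y), rim 30 mm high, floor and walls 4 mm thick; fixed; origin at the centre of its underside (inner floor 4 mm above it). It stands on one side of the sorting tray, the microscope on the other; which side varies.
- scope: video microscope, fixed: a white base plate 20 mm thick, 150 mm wide (y), reaching from x = -100 to +150 mm of its origin, with a 14 mm radius column at x = +128 mm on which the lens head hangs. The top of the base is the stage. Origin under the base, directly below the lens; x points from the open front (robot's side) to the column.
- stage (a point): point on the stage surface (20 mm above the table) directly under the lens; axes as the microscope's.
- lens: lens head of the microscope: a white ring light of 32 mm radius at the bottom with a tube and camera above, 170 mm tall in all; origin at the centre of its lower face, 140 mm above the stage. Too low for an upright gripper beneath it: reach in from the front with the tool slanted. Must not be knocked.
- jar: bystander: glass jar, 60 mm across, 85 mm high, origin at the centre of its underside; leave alone
- dish: bystander: low glass dish, 90 mm across, 16 mm high, origin at the centre of its underside; leave alone
- forceps: bystander: steel forceps lying flat, 140 mm long (x), 34 mm wide, 8 mm high, origin at the middle of the underside; leave alone
Mind the look-alikes: they are no part of the job. Leave any turquoise or yellow look-alike of the broken_a alone.

How it is judged:
By the outcome, as a careful person would: the job done as asked, in the order asked, and still so for the second after the job is handed in, with the robot touching nothing.
It also fails if it takes over 72 s, if anything falls off the work surface, if the arm or the gripper's body presses on something with over 40 N, if the wrist force passes 120 N, or if a joint passes its speed limit or range.

## Robot

A 6-joint arm with a two-finger parallel gripper is mounted at the origin on the work surface. World frame = base frame: x ahead of the robot, y to its left, z up, the work surface at z = 0. Lengths are in m, angles in rad, forces in N, time in s.
With the tool pointing down it reaches from about 0.375 to 0.975 m from the base axis. Payload 3.8 kg.
Tool frame: the origin (TCP) lies at the very end of the fingers, on their centre line; the grasp point (between the pads) lies 19 mm behind it; z points along the fingers, y is the line along which they close (so a half turn about z gives the same grasp; the last joint's range is limited). The gripper opens to 85 mm and grips with 20 to 120 N. Pads are 22 mm wide; open, the fingers measure 114 mm over their backs; the gripper's body (76 mm by 85 mm) begins 54 mm behind the grasp point. The pads swing forward as they close: fully open they stand 13 mm farther back than shut.
Start: joints at [-0.037, 0.264, 1.604, -0, 1.274, -0.037], TCP at [0.675, -0, 0.231] pointing down, gripper open.
Joint ranges: [-2.63, 2.63], [-0.94, 2.18], [0.31, 2.57], [-1.31, 4.45], [0, 2.66], [-2.55, 2.55]. Speed limits (rad/s): [2.57, 2.57, 3.14, 3.14, 3.14, 3.14].

## Interface

Orientations are given as a rotation vector (axis times angle).
In Python, from workcell import bot, vision gives the robot as it stands. The module is installed in compiled form; this text tells all that it offers.
- The arm moves only by the tool play_rows, never from a script. Its argument "moves" is a list that holds one entry, the list of rows, each a list of 7 numbers: the turn, a rotation vector about the tool's x, y, z as a fraction of full scale, then the shift along the tool's x, y, z as a fraction of full scale, then the finger opening in mm, from 0 to 85.4. In form: [[[ax, ay, az, x, y, z, jaw], ...]]. A call has 1 to 5 rows; each row shifts and turns the commanded pose from where the row before left it, along the tool's axes as they then stand; what a row does not reach is not made up. Full scale, the value 1, is 0.1 m for a shift and 0.5 rad for a turn. A row lasts 1/12 s, in which the tool goes at most 41.7 mm and 7.16 degrees, less where a joint would pass 70% of its speed; a pose out of reach is approached as far as the arm can. A call with a number of a shift or a turn outside -1 to 1 is refused whole. A call with a gripper value outside its range is refused whole. The fingers move at their own pace and stop on an object; "newtons" is the grip in N (left out, the last holds). Time passes only in rows, so rows that do not move let the fingers close. It gives the time, the measured TCP pose, the force, the opening and the grip force at its end, in the units of the state.
- bot.read_state(): the state, without advancing time (a new reading comes with each control period).
- vision.read_camera(name): name is "scene" or "side" or "wrist"; returns a dict with "image" (420x560x3 uint8, red, green, blue), "depth" (420x560 float32, m along the optical axis (not along the pixel's ray), 0 where there is no reading), "K" (3x3 intrinsics, pixels), "R" (3x3) and "t" (3): a world point X has camera coordinates R X + t. Camera axes: x right, y down, z forward; pixel columns grow to the right and rows downward; lengths in m; the calibration is good to about 2 mm. A picture is of the moment at which its call begins.
- bot.finish_job(): hands the job in; it is judged then, once.
The state is a dict: "time": time; "q": joint angles; "joint_vel": joint speeds; "joint_torque": joint torques, N m; "tool_pos": TCP position; "tcp_rot": TCP orientation; "wrist_force": force on the tool from outside, world axes, zero at the start; "torque": the same for the moment, N m; "width": opening from 0.0 (shut) to 1.0 (fully open); "grip_force": force on a finger pad.
Only numpy, scipy, OpenCV 4.12 (cv2) and the standard library are available. Lean on these libraries where they do the work, as an engineer would, in place of code of your own. Each camera call takes 0.05 s, during which the arm holds its last target. There are 200 camera calls.

## Working session

There is one attempt and no reset: what is moved stays moved. The work goes in short steps, Python scripts to look and compute and a tool call to move; the robot and the scene stay as the last step left them, time stands still between calls to the robot, and variables do not carry over. Pictures are saved under pics/ and viewed, at most 10 in all, crops included, and the job is handed in when it is done.

Besides the shell and the picture viewer there is one more tool, called after "Call:" as name(argument=value, ...), one argument or row to a line, values as JSON. play_rows: Moves the arm, as the interface text tells. Its arguments: {"type":"object","properties":{"moves":{"type":"array","items":{"type":"array","items":{"type":"array","items":{"type":"number"}}}},"newtons":{"type":"number"}},"required":["moves"]}

```bash
mkdir -p pics; cat > h.py <<'E'
import numpy as np, cv2
from scipy.spatial.transform import Rotation as Ro
def cloud(c):
    v,u=np.mgrid[0:420,0:560]; d=c["depth"]; K=c["K"]
    p=np.stack([(u-K[0,2])/K[0,0]*d,(v-K[1,2])/K[1,1]*d,d],-1)
    w=(p-c["t"])@c["R"]; w[d==0]=np.nan
    return w
E
python3 - <<'E'
from h import *
from workcell import bot,vision
print(bot.read_state())
for n in ["scene","side","wrist"]:
    c=vision.read_camera(n); np.savez(n+"0.npz",**c)
    print(n,np.round(-c["R"].T@c["t"],3),np.round(c["R"],2).tolist())
    cv2.imwrite(f"pics/{n}0.png",c["image"][:,:,::-1])
E
```

```text
{'time': 0.0, 'q': array([-3.69237056e-02,  2.64778800e-01,  1.60539032e+00, -1.99301213e-06,
        1.27368459e+00, -3.69094966e-02]), 'joint_vel': array([ 0.00038381,  0.00029695, -0.00080013, -0.00101715, -0.00033671,
        0.00201087]), 'joint_torque': array([ 6.10465631e-04, -5.15121067e+01, -3.67308676e+01, -4.07824507e-05,
        1.31324201e-02,  1.46811578e-05]), 'tool_pos': array([6.74265443e-01, 8.62128572e-06, 2.29935924e-01]), 'tcp_rot': array([-2.22028537, -2.22025512,  0.00241792]), 'wrist_force': array([ 0.35078424, -0.22911768, -0.32231926]), 'torque': array([ 0.03270524, -0.00351843,  0.00794231]), 'grip_force': 0.0, 'width': 0.999063718595811}
scene [ 1.051 -0.581  0.969] [[0.75, 0.66, 0.0], [0.5, -0.56, -0.67], [-0.44, 0.5, -0.75]]
side [0.178 0.779 0.925] [[-0.9, -0.44, 0.0], [-0.31, 0.62, -0.72], [0.32, -0.65, -0.69]]
wrist [0.676 0.067 0.372] [[1.0, -0.0, -0.0], [0.0, -0.96, 0.27], [-0.0, -0.27, -0.96]]
```

View pics/scene0.png

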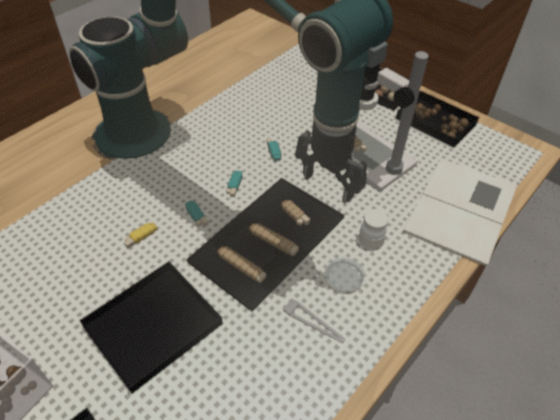

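View pics/side0.png

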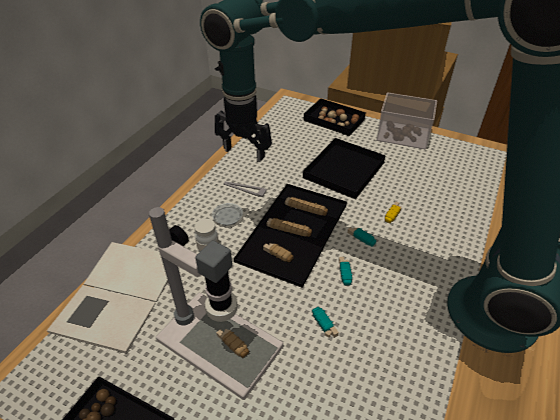

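The side view shows the microscope (base around 220,345) with a brown shell on its stage at (234,342). In the sorting tray there is a short brown shell at (278,252) and two long ones at (289,227) and (306,206). The empty cull tray is at (344,167). The short candidates are brown (278,252), brown (234,342) and the turquoise (324,320), (346,272), (365,237) and yellow (393,212) look-alikes. The two brown ones fit the description. I'll confirm in a crop and measure.

```bash
python3 - <<'E'
from h import *
S=np.load("side0.npz"); C=np.load("scene0.npz")
a=cv2.resize(S["image"][185:400,150:350],None,fx=2.7,fy=2.7,interpolation=cv2.INTER_CUBIC)
cv2.imwrite("pics/crop1.png",a[:,:,::-1])
for nm,c,seeds in [("side",S,[(278,252),(289,227),(306,206),(234,342)]),("scene",C,[(295,212),(274,239),(241,264)])]:
    w=cloud(c); im=c["image"].astype(int)
    hsv=cv2.cvtColor(c["image"],cv2.COLOR_RGB2HSV)
    m=((hsv[...,0]<25)&(hsv[...,1]>50)&(hsv[...,2]>60)).astype(np.uint8)
    m=cv2.morphologyEx(m,cv2.MORPH_CLOSE,np.ones((3,3)))
    n,l,st,_=cv2.connectedComponentsWithStats(m)
    for s in seeds:
        k=l[s[1],s[0]]
        p=w[l==k]; p=p[np.isfinite(p[:,2])]; 
        z0=np.percentile(p[:,2],95); q=p[p[:,2]>z0-0.014][:,:2].astype(np.float32)
        r=cv2.minAreaRect(q*1000); 
        print(nm,s,k,st[k],"z95",round(z0,4),"rect",np.round(r[0],1),np.round(r[1],1),round(r[2],1),"pca",end=" ")
        e=np.linalg.svd(q-q.mean(0),full_matrices=0)[2][0]; print(np.degrees(np.arctan2(e[1],e[0])).round(1))
w=cloud(S)
# stage plate
def rect(w,lo,hi,box,nm):
    x0,x1,y0,y1=box
    m=(w[...,2]>lo)&(w[...,2]<hi)&(w[...,0]>x0)&(w[...,0]<x1)&(w[...,1]>y0)&(w[...,1]<y1)
    n,l,st,_=cv2.connectedComponentsWithStats(m.astype(np.uint8)); k=1+st[1:,4].argmax()
    q=w[l==k][:,:2].astype(np.float32)*1000; print(nm,len(q),cv2.minAreaRect(q), cv2.boxPoints(cv2.minAreaRect(q)).round().tolist())
rect(w,.015,.026,(.3,.95,.12,.5),"plate")
for nm,c in (("side",S),("scene",C)):
  w=cloud(c)
  rect(w,-.01,.006,(0,0,0,0),nm) if 0 else None
  v=c["image"].max(2)
  m=((v<45)&(w[...,2]<.04)&(w[...,2]>-.01)).astype(np.uint8)
  n,l,st,ce=cv2.connectedComponentsWithStats(m)
  for k in range(1,n):
    if st[k,4]>1500:
      q=w[l==k]; q=q[np.isfinite(q[:,0])]; r=cv2.minAreaRect(q[:,:2].astype(np.float32)*1000); print(nm,"dark",ce[k].round(),r,np.percentile(q[:,2],[5,50,95]).round(4))
# lens/column
w=cloud(S)
for a,b in ((.15,.17),(.17,.19),(.19,.22),(.24,.28),(.28,.34)):
  m=(w[...,2]>a)&(w[...,2]<b)&(w[...,1]>.12)&(w[...,1]<.45)&(w[...,0]>.4)&(w[...,0]<.95)
  q=w[m][:,:2]*1000; print(a,len(q),q.min(0).round(),q.max(0).round())
E
```

```text
side (278, 252) 74 [263 243  30  18 298] z95 0.0265 rect [546.5  73.6] [29.1 84.4] 78.5 pca 171.7
side (289, 227) 66 [267 218  45  18 421] z95 0.0274 rect [559.9 -20.8] [124.8  30.2] 7.4 pca -172.2
side (306, 206) 63 [285 197  43  18 383] z95 0.027 rect [ 552.9 -121.1] [125.9  35.2] 1.3 pca -176.3
side (234, 342) 90 [216 329  33  28 437] z95 0.0424 rect [510.3 364.4] [28.1 85.5] 72.6 pca 163.6
scene (295, 212) 49 [280 199  30  27 395] z95 0.0252 rect [547.5  66.7] [30.  84.8] 78.7 pca -7.0
scene (274, 239) 52 [249 223  49  33 683] z95 0.0257 rect [561.5 -29. ] [129.3  29.6] 7.1 pca 6.8
scene (241, 264) 53 [217 246  50  37 727] z95 0.0256 rect [ 553.9 -129.3] [129.8  30. ] 3.7 pca 3.9
plate 5622 ((544.89892578125, 367.9779968261719), (150.74790954589844, 251.20481872558594), 83.25273132324219) [[411.0, 308.0], [661.0, 278.0], [678.0, 428.0], [429.0, 458.0]]
side dark [344. 168.] ((519.4536743164062, -349.61785888671875), (228.57752990722656, 191.36752319335938), 83.89075469970703) [0.0019 0.0064 0.0294]
side dark [291. 236.] ((546.7647705078125, -28.43121337890625), (200.99496459960938, 354.03826904296875), 2.0061841011047363) [0.0019 0.0051 0.0136]
side dark [480. 323.] ((26.17017364501953, 32.85853576660156), (138.7392578125, 211.51315307617188), 50.898414611816406) [0.0064 0.013  0.0328]
side dark [115. 405.] ((640.1116333007812, 566.8884887695312), (213.07757568359375, 85.9296875), 26.40873908996582) [0.0025 0.007  0.0309]
scene dark [148. 325.] ((519.8634033203125, -356.34100341796875), (217.22732543945312, 192.09642028808594), 83.77457427978516) [0.0008 0.004  0.0271]
0.15 145 [488. 347.] [655. 403.]
0.17 494 [488. 340.] [656. 403.]
0.19 303 [498. 347.] [657. 393.]
0.24 1175 [497. 315.] [655. 393.]
0.28 1588 [494. 312.] [658. 398.]
```

View pics/crop1.png

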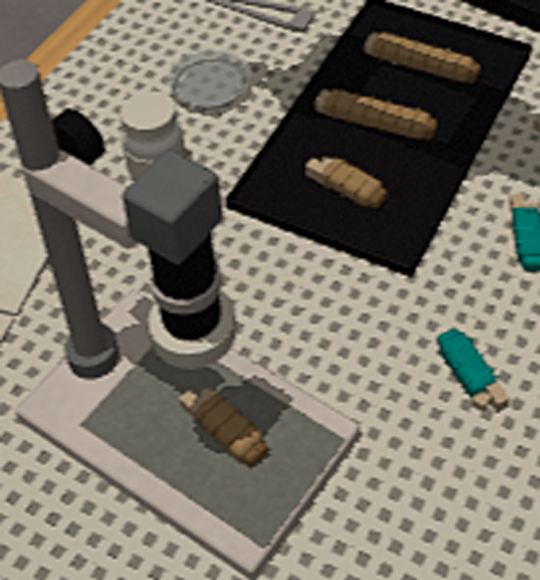

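The crop confirms it. broken_a (340,180 in the crop) is brown, short, and has a pale snapped end pointing left. broken_b (225,425 in the crop) lies on the stage, its splinters towards the column. The turquoise and yellow pieces are decoys. I'll use one 45° slanted tool pose (facing +x, fingers closing along y) for every pick and place, so I turn into it first.

Call:
play_rows(
  moves=[
    [[0, 0, -0.234, 0, 0, 0, 60], [0, 0, -0.234, 0, 0, 0, 60], [0, 0, -0.234, 0, 0, 0, 60], [0, 0, -0.234, 0, 0, 0, 60], [0, 0, -0.234, 0, 0, 0, 60]],
  ],
  newtons=25,
)

```text
time: 0.57
tool_pos: [0.6747, 0.0, 0.2307]
tcp_rot: [-1.478, -2.771, 0.001]
wrist_force: [-0.4, -0.1, -0.2]
width: 0.705
grip_force: 0.0
```

Call:
play_rows(
  moves=[
    [[0, 0, -0.234, 0, 0, 0, 60], [0, 0, -0.234, 0, 0, 0, 60], [0, 0, -0.234, 0, 0, 0, 60], [0, 0, -0.234, 0, 0, 0, 60], [0, 0, -0.234, 0, 0, 0, 60]],
  ],
)

```text
time: 0.98
tool_pos: [0.6747, -0.0, 0.2307]
tcp_rot: [-0.616, -3.08, 0.0]
wrist_force: [-0.1, -0.2, -0.6]
width: 0.705
grip_force: 0.0
```

Call:
play_rows(
  moves=[
    [[0, 0, -0.23, 0, 0, 0, 60], [0, -0.224, 0, 0, 0, 0, 60], [0, -0.224, 0, 0, 0, 0, 60], [0, -0.224, 0, 0, 0, 0, 60], [0, -0.224, 0, 0, 0, 0, 60]],
  ],
)

```text
time: 1.4
tool_pos: [0.6754, 0.0001, 0.232]
tcp_rot: [0.383, 2.663, -0.087]
wrist_force: [-0.1, -0.6, 0.5]
width: 0.703
grip_force: 0.0
```

Call:
play_rows(
  moves=[
    [[0, -0.224, 0, 0, 0, 0, 60], [0, -0.224, 0, 0, 0, 0, 60], [0, -0.224, 0, 0, 0, 0, 60], [0, 0, 0, 0, 0, 0, 60]],
  ],
)

```text
time: 1.73
tool_pos: [0.6705, -0.0024, 0.2262]
tcp_rot: [0.344, 2.379, -0.146]
wrist_force: [-1.7, -0.0, -1.6]
width: 0.705
grip_force: 0.0
```

```bash
cat >> h.py <<'E'
def info(bot):
    s=bot.read_state(); R=Ro.from_rotvec(s["tcp_rot"]).as_matrix()
    z=R[:,2]; print("t",round(s["time"],2),"pos",s["tool_pos"].round(4),"tilt",np.degrees(np.arccos(-z[2])).round(2),"yaw z",np.degrees(np.arctan2(z[1],z[0])).round(2),"y axis",R[:,1].round(3),"q",s["q"].round(2),"w",round(s["width"],3),"g",round(s["grip_force"],1),"F",s["wrist_force"].round(1))
    return s,R
def path(p,R,pts,maxs=.038):
    """translations through pts: rows n and per-row shift in tool axes (units of 0.1 m)"""
    for q in pts:
        d=np.array(q)-p; n=max(1,int(np.ceil(np.linalg.norm(d)/maxs)))
        print(np.round(q,3),"n",n,"shift",(R.T@d/n/.1).round(3)); p=np.array(q)
def yawrows(R,deg):
    r=R.T@np.array([0,0,np.radians(deg)])/.5; n=max(1,int(np.ceil(np.linalg.norm(r)/.24))); print("yaw",deg,"n",n,"turn",(r/n).round(3))
def aim(R,psi,th):
    c,s=np.cos,np.sin; a,b=np.radians(psi),np.radians(th)
    z=np.array([c(a)*s(b),s(a)*s(b),-c(b)]); x=-np.array([c(a)*c(b),s(a)*c(b),s(b)])
    T=np.stack([x,np.cross(z,x),z],1); r=Ro.from_matrix(R.T@T).as_rotvec()/.5; n=max(1,int(np.ceil(np.linalg.norm(r)/.24)))
    print("aim n",n,"turn",(r/n).round(3)); return T
E
python3 - <<'E'
from h import *
from workcell import bot
s,R=info(bot); T=aim(R,-16.4,45)
path(s["tool_pos"],T,[(.5,.15,.23),(.40,.40,.15)])
E
```

```text
t 1.73 pos [ 0.6705 -0.0024  0.2262] tilt 42.59 yaw z -17.16 y axis [ 0.286  0.958 -0.008] q [ 0.09 -0.08  2.17 -0.66  0.44 -0.67] w 0.705 g 0.0 F [-1.7 -0.  -1.6]
aim n 1 turn [-0.018 -0.084  0.006]
[0.5  0.15 0.23] n 7 shift [ 0.205  0.14  -0.213]
[0.4  0.4  0.15] n 8 shift [ 0.218  0.264 -0.076]
```

Call:
play_rows(
  moves=[
    [[0, 0, 0, 0.205, 0.14, -0.213, 60], [0, 0, 0, 0.205, 0.14, -0.213, 60], [0, 0, 0, 0.205, 0.14, -0.213, 60], [0, 0, 0, 0.205, 0.14, -0.213, 60], [0, 0, 0, 0.205, 0.14, -0.213, 60]],
  ],
)

```text
time: 2.15
tool_pos: [0.5534, 0.1078, 0.2403]
tcp_rot: [0.348, 2.375, -0.142]
wrist_force: [0.9, 0.8, -0.2]
width: 0.701
grip_force: 0.0
```

Call:
play_rows(
  moves=[
    [[0, 0, 0, 0.205, 0.14, -0.213, 60], [0, 0, 0, 0.205, 0.14, -0.213, 60], [0, 0, 0, 0.218, 0.264, -0.076, 60], [0, 0, 0, 0.218, 0.264, -0.076, 60], [0, 0, 0, 0.218, 0.264, -0.076, 60]],
  ],
)

```text
time: 2.57
tool_pos: [0.4667, 0.2469, 0.2156]
tcp_rot: [0.348, 2.375, -0.141]
wrist_force: [0.9, 0.4, -0.0]
width: 0.699
grip_force: 0.0
```

Call:
play_rows(
  moves=[
    [[0, 0, 0, 0.218, 0.264, -0.076, 60], [0, 0, 0, 0.218, 0.264, -0.076, 60], [0, 0, 0, 0.218, 0.264, -0.076, 60], [0, 0, 0, 0.218, 0.264, -0.076, 60], [0, 0, 0, 0, 0, 0, 60]],
  ],
)

```text
time: 2.98
tool_pos: [0.4147, 0.3759, 0.1751]
tcp_rot: [0.34, 2.38, -0.141]
wrist_force: [0.3, 0.6, 0.5]
width: 0.705
grip_force: 0.0
```

```bash
python3 - <<'E'
from h import *
from workcell import bot,vision
s,R=info(bot); T=aim(R,-16.4,42)
c=vision.read_camera("wrist"); np.savez("w1.npz",**c); cv2.imwrite("pics/w1.png",c["image"][:,:,::-1])
E
```

```text
t 2.98 pos [0.4147 0.3759 0.1751] tilt 42.51 yaw z -16.83 y axis [ 0.283  0.959 -0.006] q [ 1.12  0.05  2.15 -0.9   1.03  0.35] w 0.705 g 0.0 F [0.3 0.6 0.5]
aim n 1 turn [-0.01   0.018  0.008]
```

View pics/w1.png

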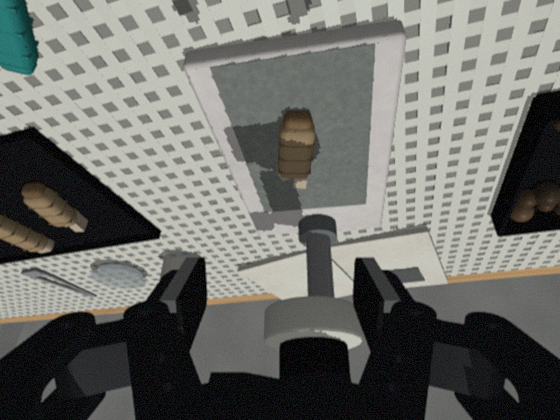

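The wrist view from the front shows the stage plate with the broken shell at (296,148), its splinters at (302,183) pointing to the column, and the lens ring at (313,325). I'll measure from here.

```bash
cat >> h.py <<'E'
def shell(c,seed,nm=""):
    w=cloud(c); hsv=cv2.cvtColor(c["image"],cv2.COLOR_RGB2HSV)
    m=((hsv[...,0]<25)&(hsv[...,1]>50)&(hsv[...,2]>60)).astype(np.uint8); m=cv2.morphologyEx(m,cv2.MORPH_CLOSE,np.ones((3,3)))
    l=cv2.connectedComponents(m)[1]; p=w[l==l[seed[1],seed[0]]]; p=p[np.isfinite(p[:,2])]
    z=np.percentile(p[:,2],95); r=cv2.minAreaRect((p[p[:,2]>z-.014][:,:2]*1000).astype(np.float32))
    print(nm,seed,len(p),"ztop",z.round(4),np.round(r[0],1),np.round(r[1],1),round(r[2],1))
E
python3 - <<'E'
from h import *
c=np.load("w1.npz"); w=cloud(c)
for s in [(296,140),(50,205)]: shell(c,s)
m=(w[...,2]>.015)&(w[...,2]<.027)&(w[...,1]>.25)&(w[...,1]<.5)&(w[...,0]<.75)
l,st=cv2.connectedComponentsWithStats(m.astype(np.uint8))[1:3]; k=1+st[1:,4].argmax()
q=(w[l==k][:,:2]*1000).astype(np.float32); r=cv2.minAreaRect(q); print("plate",r,cv2.boxPoints(r).round(1).tolist(), np.percentile(w[l==k][:,2],[5,50,95]))
m=(w[...,2]>.10)&(w[...,2]<.2)&(w[...,1]>.3)&(w[...,1]<.45)&(w[...,0]>.47)&(w[...,0]<.56)
q=(w[m]*1000).astype(np.float32); print("lens",cv2.minEnclosingCircle(q[:,:2]),q.min(0),q.max(0),np.percentile(q[:,2],[5,50]))
E
```

```text
(296, 140) 2127 ztop 0.0399 [506.8 361.6] [27.9 84.4] 72.3
 (50, 205) 1477 ztop 0.0239 [543.8  70.8] [28.2 84.5] 79.4
plate ((542.8049926757812, 365.2840576171875), (149.18203735351562, 250.45423889160156), 83.03153228759766) [[409.5, 306.3999938964844], [658.0999755859375, 276.1000061035156], [676.2000122070312, 424.1000061035156], [427.6000061035156, 454.5]] [0.01818269 0.01973474 0.02077282]Traceback (most recent call last):
  File "<stdin>", line 8, in <module>
cv2.error: OpenCV(4.12.0) /io/opencv/modules/imgproc/src/shapedescr.cpp:201: error: (-215:Assertion failed) count >= 0 && (depth == CV_32F || depth == CV_32S) in function 'minEnclosingCircle'
```

```bash
python3 - <<'E'
from h import *
from workcell import bot
s,R=info(bot); T=aim(R,-17.5,42.5)
g=np.array([.497,.3646,.029]); z=T[:,2]
path(s["tool_pos"],T,[g-.08*z,g])
E
```

```text
t 3.03 pos [0.4156 0.3734 0.1759] tilt 42.62 yaw z -17.02 y axis [ 0.284  0.959 -0.008] q [ 1.11  0.04  2.15 -0.9   1.03  0.35] w 0.702 g 0.0 F [ 0.5 -0.5  1.1]
aim n 1 turn [0.011 0.004 0.036]
[0.445 0.381 0.088] n 3 shift [0.133 0.054 0.275]
[0.497 0.365 0.029] n 3 shift [0.    0.    0.267]
```

Call:
play_rows(
  moves=[
    [[0, 0, 0.018, 0.133, 0.054, 0.275, 60], [0, 0, 0.018, 0.133, 0.054, 0.275, 60], [0, 0, 0, 0.133, 0.054, 0.275, 60], [0, 0, 0, 0, 0, 0, 60], [0, 0, 0, 0, 0, 0, 60]],
  ],
)

```text
time: 3.45
tool_pos: [0.4475, 0.3755, 0.088]
tcp_rot: [0.369, 2.371, -0.142]
wrist_force: [-0.2, 0.2, 0.2]
width: 0.703
grip_force: 0.0
```

```bash
python3 - <<'E'
from h import *
from workcell import bot
s,R=info(bot); T=aim(R,-17.5,42.5)
g=np.array([.497,.3646,.029])
path(s["tool_pos"],T,[g])
E
```

```text
t 3.45 pos [0.4475 0.3755 0.088 ] tilt 42.77 yaw z -17.5 y axis [0.303 0.953 0.002] q [ 1.06  0.21  2.17 -1.02  0.89  0.52] w 0.703 g 0.0 F [-0.2  0.2  0.2]
aim n 1 turn [-0.     0.009 -0.006]
[0.497 0.365 0.029] n 3 shift [0.009 0.015 0.259]
```

Call:
play_rows(
  moves=[
    [[0, 0, 0, 0.005, 0.015, 0.155, 60], [0, 0, 0, 0.005, 0.015, 0.155, 60], [0, 0, 0, 0.005, 0.015, 0.155, 60], [0, 0, 0, 0.005, 0, 0.155, 50], [0, 0, 0, 0.005, 0, 0.155, 50]],
  ],
)

```text
time: 3.87
tool_pos: [0.4992, 0.3683, 0.034]
tcp_rot: [0.37, 2.367, -0.13]
wrist_force: [0.5, 0.0, 0.4]
width: 0.584
grip_force: 0.0
```

Call:
play_rows(
  moves=[
    [[0, 0, 0, 0, 0, 0, 38], [0, 0, 0, 0, 0, 0, 38]],
  ],
)

```text
time: 4.03
tool_pos: [0.4983, 0.3673, 0.0329]
tcp_rot: [0.37, 2.368, -0.133]
wrist_force: [0.4, 0.9, -0.0]
width: 0.442
grip_force: 0.0
```

```bash
python3 - <<'E'
from h import *
from workcell import bot,vision
s,R=info(bot)
c=vision.read_camera("wrist"); cv2.imwrite("pics/w2.png",c["image"][:,:,::-1])
E
```

```text
t 4.03 pos [0.4983 0.3673 0.0329] tilt 42.92 yaw z -17.01 y axis [0.302 0.953 0.009] q [ 0.97  0.33  2.15 -1.16  0.79  0.62] w 0.442 g 0.0 F [ 0.4  0.9 -0. ]
```

View pics/w2.png

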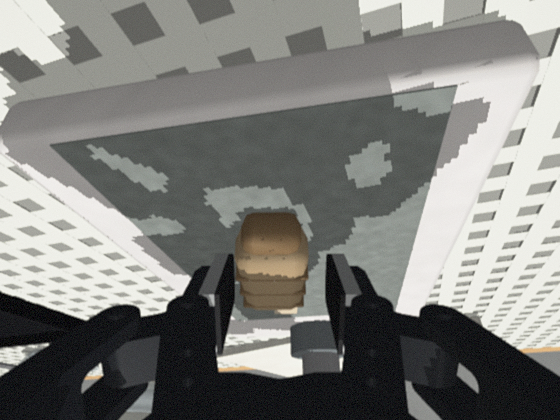

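The shell sits between the fingers (272,265) about 4 mm towards -y of their middle (281). I'll correct that, lower 4 mm and close.

Call:
play_rows(
  moves=[
    [[0, 0, 0, 0.014, -0.018, 0.015, 40], [0, 0, 0, 0.014, -0.018, 0.015, 40], [0, 0, 0, 0, 0, 0, 36], [0, 0, 0, 0, 0, 0, 32], [0, 0, 0, 0, 0, 0, 26]],
  ],
)

```text
time: 4.5
tool_pos: [0.4962, 0.3642, 0.0272]
tcp_rot: [0.367, 2.369, -0.133]
wrist_force: [1.4, -0.3, 0.0]
width: 0.326
grip_force: 25.2
```

Call:
play_rows(
  moves=[
    [[0, 0, 0, 0, 0, 0, 20], [0, 0, 0, 0, 0, 0, 15], [0, 0, 0, 0, 0, 0, 15], [0, 0, 0, 0, 0, 0, 15]],
  ],
)

```text
time: 4.83
tool_pos: [0.4965, 0.3642, 0.0272]
tcp_rot: [0.368, 2.369, -0.133]
wrist_force: [-2.2, 0.1, 2.5]
width: 0.321
grip_force: 25.7
```

```bash
python3 - <<'E'
from h import *
from workcell import bot,vision
s,R=info(bot); path(s["tool_pos"],R,[s["tool_pos"]+[0,0,.015]])
E
```

```text
t 4.83 pos [0.4965 0.3642 0.0272] tilt 42.89 yaw z -16.95 y axis [0.3   0.954 0.008] q [ 0.96  0.34  2.16 -1.17  0.78  0.63] w 0.321 g 25.7 F [-2.2  0.1  2.5]
[0.496 0.364 0.042] n 1 shift [-0.102  0.001 -0.11 ]
```

Call:
play_rows(
  moves=[
    [[0, 0, 0, -0.102, 0, -0.11, 15], [0, 0, 0, 0, 0, 0, 15]],
  ],
  newtons=28,
)

```text
time: 5.0
tool_pos: [0.497, 0.3647, 0.0434]
tcp_rot: [0.368, 2.368, -0.131]
wrist_force: [-0.1, 0.4, -0.6]
width: 0.32
grip_force: 27.8
```

```bash
python3 - <<'E'
from h import *
from workcell import bot,vision
s,R=info(bot)
path(s["tool_pos"],R,[(.405,.392,.06),(.43,.30,.13),(.52,.1,.13),(.53,-.395,.13)])
E
```

```text
t 5.0 pos [0.497  0.3647 0.0434] tilt 42.92 yaw z -16.84 y axis [0.3   0.954 0.01 ] q [ 0.96  0.31  2.15 -1.14  0.79  0.59] w 0.32 g 27.8 F [-0.1  0.4 -0.6]
[0.405 0.392 0.06 ] n 3 shift [ 0.196 -0.005 -0.258]
[0.43 0.3  0.13] n 4 shift [-0.215 -0.199 -0.042]
[0.52 0.1  0.13] n 6 shift [-0.18  -0.273  0.164]
[ 0.53  -0.395  0.13 ] n 14 shift [-0.085 -0.335  0.074]
```

Call:
play_rows(
  moves=[
    [[0, 0, 0, 0.196, -0.005, -0.258, 15], [0, 0, 0, 0.196, -0.005, -0.258, 15], [0, 0, 0, 0.196, -0.005, -0.258, 15], [0, 0, 0, -0.215, -0.2, -0.042, 15], [0, 0, 0, -0.215, -0.2, -0.042, 15]],
  ],
)

```text
time: 5.42
tool_pos: [0.415, 0.3468, 0.0929]
tcp_rot: [0.36, 2.371, -0.132]
wrist_force: [0.9, -0.6, -0.8]
width: 0.32
grip_force: 28.0
```

Call:
play_rows(
  moves=[
    [[0, 0, 0, -0.215, -0.2, -0.042, 15], [0, 0, 0, -0.215, -0.2, -0.042, 15], [0, 0, 0, -0.18, -0.273, 0.164, 15], [0, 0, 0, -0.18, -0.273, 0.164, 15], [0, 0, 0, -0.18, -0.273, 0.164, 15]],
  ],
)

```text
time: 5.83
tool_pos: [0.4749, 0.1979, 0.129]
tcp_rot: [0.367, 2.369, -0.131]
wrist_force: [0.1, 0.0, -1.2]
width: 0.324
grip_force: 28.0
```

Call:
play_rows(
  moves=[
    [[0, 0, 0, -0.18, -0.273, 0.164, 15], [0, 0, 0, -0.18, -0.273, 0.164, 15], [0, 0, 0, -0.18, -0.273, 0.164, 15], [0, 0, 0, -0.085, -0.335, 0.074, 15], [0, 0, 0, -0.085, -0.335, 0.074, 15]],
  ],
)

```text
time: 6.25
tool_pos: [0.5214, 0.0263, 0.1291]
tcp_rot: [0.368, 2.369, -0.133]
wrist_force: [-0.1, -0.8, -0.3]
width: 0.322
grip_force: 28.0
```

Call:
play_rows(
  moves=[
    [[0, 0, 0, -0.085, -0.335, 0.074, 15], [0, 0, 0, -0.085, -0.335, 0.074, 15], [0, 0, 0, -0.085, -0.335, 0.074, 15], [0, 0, 0, -0.085, -0.335, 0.074, 15], [0, 0, 0, -0.085, -0.335, 0.074, 15]],
  ],
)

```text
time: 6.67
tool_pos: [0.5211, -0.0941, 0.1253]
tcp_rot: [0.37, 2.384, -0.128]
wrist_force: [0.8, 1.0, -0.5]
width: 0.322
grip_force: 27.9
```

```bash
python3 - <<'E'
from h import *
from workcell import bot,vision
s,R=info(bot); T=aim(R,-17,43)
path(s["tool_pos"],T,[(.53,-.395,.13)])
E
```

```text
t 6.67 pos [ 0.5211 -0.0941  0.1253] tilt 41.99 yaw z -16.78 y axis [0.299 0.954 0.01 ] q [-0.17 -0.27  2.53 -0.49  0.17 -0.99] w 0.322 g 27.9 F [ 0.8  1.  -0.5]
aim n 1 turn [ 0.005 -0.035 -0.024]
[ 0.53  -0.395  0.13 ] n 8 shift [-0.092 -0.356  0.078]
```

```bash
python3 - <<'E'
from h import *
from workcell import bot,vision
s,R=info(bot); T=aim(R,-17,43)
path(s["tool_pos"],T,[(.60,-.12,.13),(.58,-.28,.13),(.53,-.395,.1)])
E
```

```text
t 6.67 pos [ 0.5211 -0.0941  0.1253] tilt 41.99 yaw z -16.78 y axis [0.299 0.954 0.01 ] q [-0.17 -0.27  2.53 -0.49  0.17 -0.99] w 0.322 g 27.9 F [ 0.8  1.  -0.5]
aim n 1 turn [ 0.005 -0.035 -0.024]
[ 0.6  -0.12  0.13] n 3 shift [-0.213 -0.006  0.177]
[ 0.58 -0.28  0.13] n 5 shift [-0.04  -0.318  0.038]
[ 0.53  -0.395  0.1  ] n 4 shift [ 0.077 -0.311  0.031]
```

Call:
play_rows(
  moves=[
    [[0, -0.03, 0, -0.213, 0, 0.177, 15], [0, 0, 0, -0.213, 0, 0.177, 15], [0, 0, 0, -0.213, 0, 0.177, 15], [0, 0, 0, -0.04, -0.318, 0.038, 15], [0, 0, 0, -0.04, -0.318, 0.038, 15]],
  ],
)

```text
time: 7.08
tool_pos: [0.5988, -0.1363, 0.1276]
tcp_rot: [0.364, 2.378, -0.126]
wrist_force: [-0.4, 0.1, -1.4]
width: 0.32
grip_force: 27.9
```

Call:
play_rows(
  moves=[
    [[0, 0, 0, -0.04, -0.318, 0.038, 15], [0, 0, 0, -0.04, -0.318, 0.038, 15], [0, 0, 0, -0.04, -0.318, 0.038, 15], [0, 0, 0, 0, 0, 0, 15]],
  ],
)

```text
time: 7.42
tool_pos: [0.5908, -0.1684, 0.124]
tcp_rot: [0.371, 2.388, -0.126]
wrist_force: [1.0, 1.1, -0.0]
width: 0.325
grip_force: 28.0
```

```bash
python3 - <<'E'
from h import *
from workcell import bot,vision
s,R=info(bot); T=aim(R,-17,43)
path(s["tool_pos"],T,[(.53,-.395,.1)])
E
```

```text
t 7.42 pos [ 0.5908 -0.1684  0.124 ] tilt 41.74 yaw z -16.71 y axis [0.299 0.954 0.011] q [-0.33 -0.08  2.38  0.25  0.12 -1.83] w 0.325 g 28.0 F [ 1.   1.1 -0. ]
aim n 1 turn [ 0.007 -0.044 -0.025]
[ 0.53  -0.395  0.1  ] n 7 shift [ 0.015 -0.335  0.033]
```

I've hit a wrist singularity and a roll limit here. I'll fit a simple arm model from the logged states to choose a reachable heading over the cull tray.

```bash
cat > kin.py <<'E'
from h import *
from scipy.optimize import least_squares
D=[([-.0369,.2648,1.6054,0,1.2737,-.0369],[.6743,0,.2299]),([.09,-.08,2.17,-.66,.44,-.67],[.6705,-.0024,.2262]),([1.12,.05,2.15,-.9,1.03,.35],[.4147,.3759,.1751]),
([1.11,.04,2.15,-.9,1.03,.35],[.4156,.3734,.1759]),([1.06,.21,2.17,-1.02,.89,.52],[.4475,.3755,.088]),([.97,.33,2.15,-1.16,.79,.62],[.4983,.3673,.0329]),
([.96,.34,2.16,-1.17,.78,.63],[.4965,.3642,.0272]),([-.17,-.27,2.53,-.49,.17,-.99],[.5211,-.0941,.1253]),([-.33,-.08,2.38,.25,.12,-1.83],[.5908,-.1684,.124])]
P=np.array([-.0369,0.0]) 
def fk(q,k):
    a,h,l1,l2,e,d,o=k
    b=q[1]+q[2]; r=a+l1*np.sin(q[1])+l2*np.sin(b)+e*np.cos(b); z=h+l1*np.cos(q[1])+l2*np.cos(b)-e*np.sin(b)
    R1=Ro.from_euler('Z',q[0]); R=R1*Ro.from_euler('YZYZ'[:3],[b,q[3],q[4]])*Ro.from_euler('z',q[5]+o)
    zz=R.as_matrix()
    return R1.apply([r,0,z])+d*zz[:,2]+0, zz
def fit():
    return least_squares(lambda k:np.concatenate([fk(q,k)[0]-p for q,p in D]+[.01*(k[:6]-[0,.35,.4,.4,0,.2])]),[0,.35,.4,.4,0,.2,np.pi/2]).x
LO=np.array([-2.63,-.94,.31,-1.31,0,-2.55]); HI=np.array([2.63,2.18,2.57,4.45,2.66,2.55])
def pose(psi,th,flip=1):
    c,s=np.cos,np.sin; a,b=np.radians(psi),np.radians(th)
    z=np.array([c(a)*s(b),s(a)*s(b),-c(b)]); x=-flip*np.array([c(a)*c(b),s(a)*c(b),s(b)])
    return np.stack([x,np.cross(z,x),z],1)
def ik(p,T,k,q0s):
    best=None
    for q0 in q0s:
        f=lambda q:np.concatenate([(fk(q,k)[0]-p)*5,(Ro.from_matrix(fk(q,k)[1].T@T)).as_rotvec()])
        s=least_squares(f,np.clip(q0,LO+1e-3,HI-1e-3),bounds=(LO,HI)); 
        if best is None or s.cost<best.cost: best=s
    return best.x,np.sqrt(2*best.cost)
E
python3 - <<'E'
from kin import *
from workcell import bot
k=fit(); print(k.round(4)); 
print([np.round((fk(q,k)[0]-p)*1000,1).tolist() for q,p in D])
s=bot.read_state(); R=Ro.from_rotvec(s["tcp_rot"]).as_matrix(); 
for o in (0,np.pi/2,np.pi,-np.pi/2):
    k[6]=o; print(o, np.degrees(np.linalg.norm(Ro.from_matrix(fk(s["q"],k)[1].T@R).as_rotvec())).round(2))
    if np.linalg.norm(Ro.from_matrix(fk(s["q"],k)[1].T@R).as_rotvec())<.2: ko=k.copy()
k=ko; np.save("k.npy",k)
seeds=[np.array([-.5,.3,2.1,g,.7,w]) for g in (-1,0.5,2.5,4) for w in (-2,0,2)]
for nm,p,hs in [("cull",(.54,-.37,.012),range(-110,30,10)),("trayA",(.535,.072,.012),(-9,)),("trayW1",(.54,-.026,.012),(7,)),("trayW2",(.53,-.126,.012),(4,)),("stage",(.49,.371,.028),(-7,))]:
  for f in (1,-1):
    for psi in hs:
      q,e=ik(np.array(p),pose(psi,42.9,f),k,seeds); 
      if e<.01 or nm!="cull": print(nm,f,psi,"err",e.round(4),q.round(2))
E
```

```text
[ 0.025   0.2439  0.4728  0.5466 -0.0072  0.3112 -4.4256]
[[-2.3, -24.8, 4.8], [-8.0, -19.4, -6.6], [2.9, 7.2, -3.3], [6.1, 6.1, 1.0], [0.9, 3.2, -1.5], [-0.6, 0.4, 4.3], [1.0, -5.0, 0.4], [-0.5, -20.4, 1.3], [-14.5, -19.2, -0.4]]
0 90.0
1.5707963267948966 0.0
3.141592653589793 90.0
-1.5707963267948966 180.0
cull 1 -110 err 0.0 [-0.27  0.55  1.88 -0.92  1.03  0.7 ]
cull 1 -100 err 0.0 [-0.27  0.49  1.97 -1.03  0.91  0.66]
cull 1 -90 err 0.0 [-0.28  0.44  2.05 -1.15  0.8   0.63]
cull 1 -80 err 0.0 [-0.31  0.39  2.13 -1.3   0.68  0.61]
cull 1 -50 err 0.0 [-0.48  0.28  2.3   4.23  0.3   0.8 ]
cull 1 -40 err 0.0 [-0.55  0.27  2.32  3.63  0.21  1.2 ]
cull 1 -30 err 0.0 [-0.64  0.26  2.32  2.75  0.2   1.87]
cull 1 -20 err 0.0 [-0.72  0.28  2.3   2.11  0.29  2.31]
cull 1 -10 err 0.0 [-0.79  0.3   2.26  1.75  0.41  2.48]
cull 1 0 err 0.0 [-0.85  0.34  2.21  1.5   0.54  2.53]
cull 1 10 err 0.0 [-0.89  0.39  2.14  1.32  0.66  2.54]
cull 1 20 err 0.0 [-0.91  0.44  2.06  1.17  0.78  2.52]
cull -1 -110 err 0.0 [-0.27  0.55  1.88 -0.92  1.03 -2.44]
cull -1 -100 err 0.0 [-0.27  0.49  1.97 -1.03  0.
[... 339 characters left out ...]
 2.11  0.29 -0.83]
cull -1 -10 err 0.0 [-0.79  0.3   2.26  1.75  0.41 -0.67]
cull -1 0 err 0.0 [-0.85  0.34  2.21  1.5   0.54 -0.61]
cull -1 10 err 0.0 [-0.89  0.39  2.14  1.32  0.66 -0.61]
cull -1 20 err 0.0 [-0.91  0.44  2.06  1.17  0.78 -0.62]
trayA 1 -9 err 0.0 [0.31 0.1  2.54 4.19 0.36 0.9 ]
trayA -1 -9 err 0.0 [ 0.31  0.1   2.54  4.19  0.36 -2.24]
trayW1 1 7 err 0.0 [-0.16  0.08  2.56  2.44  0.29  2.05]
trayW1 -1 7 err 0.0 [-0.16  0.08  2.56  2.44  0.29 -1.09]
trayW2 1 4 err 0.0 [-0.42  0.11  2.53  2.06  0.37  2.25]
trayW2 -1 4 err 0.0 [-0.42  0.11  2.53  2.06  0.37 -0.89]
stage 1 -7 err 0.0 [ 0.96  0.29  2.23 -1.3   0.67  0.6 ]
stage -1 -7 err 0.0 [ 0.96  0.29  2.23 -1.3   0.67 -2.54]
```

```bash
python3 - <<'E'
import re
s=open("kin.py").read()
s=s.replace("a,h,l1,l2,e,d,o=k","a,h,l1,l2,e,d,o,f=k").replace("R1.apply([r,0,z])","R1.apply([r,f,z])").replace("[0,.35,.4,.4,0,.2,np.pi/2]","[0,.35,.4,.4,0,.2,np.pi/2,.025]")
open("kin.py","w").write(s)
E
python3 - <<'E'
from kin import *
from workcell import bot
k=fit(); k[6]=np.pi/2; np.save("k.npy",k); print(k.round(4)); print(np.abs([(fk(q,k)[0]-p)*1000 for q,p in D]).max(0).round(1))
s,R=info(bot); q=s["q"]
p=np.array([.58,-.20,.22])
print("up",ik(p,pose(-17,42.9),k,[q]))
for h in range(-27,-111,-10):
    q,e=ik(p,pose(h,42.9),k,[q]); print("yaw",h,q.round(2),e.round(4))
for pt in [(.56,-.33,.16),(.56,-.365,.05),(.56,-.365,.012)]:
    q,e=ik(np.array(pt),pose(-105,42.9),k,[q]); print(pt,q.round(2),e.round(4))
seeds=[np.array([0,.3,2.1,g,.7,w]) for g in (-1,0.5,2.5) for w in (-2,0,2)]
for nm,p,psi in [("W1",(.515,-.029,.012),7),("W2",(.51,-.129,.012),4),("stage",(.475,.374,.03),-7)]:
  for th in (25,32):
    q,e=ik(np.array(p),pose(psi,th),k,seeds); print(nm,th,"err",e.round(4),q.round(2))
E
```

```text
[9.0000e-04 2.5010e-01 5.1230e-01 5.6550e-01 2.0000e-04 3.4710e-01
 1.5708e+00 2.4500e-02]
[2.4 3.6 3.4]
t 7.42 pos [ 0.5908 -0.1684  0.124 ] tilt 41.74 yaw z -16.71 y axis [0.299 0.954 0.011] q [-0.33 -0.08  2.38  0.25  0.12 -1.83] w 0.325 g 28.0 F [ 1.   1.1 -0. ]
up (array([-0.41917121, -0.23393391,  2.31069705,  0.25942556,  0.33012839,
       -1.90670539]), np.float64(7.995603422932758e-15))
yaw -27 [-0.31 -0.23  2.3  -0.33  0.34 -1.14] 0.0
yaw -37 [-0.21 -0.19  2.28 -0.71  0.46 -0.58] 0.0
yaw -47 [-0.12 -0.14  2.23 -0.86  0.61 -0.26] 0.0
yaw -57 [-0.06 -0.07  2.18 -0.91  0.77 -0.04] 0.0
yaw -67 [-0.01 -0.    2.11 -0.9   0.92  0.12] 0.0
yaw -77 [ 0.01  0.08  2.03 -0.87  1.05  0.24] 0.0
yaw -87 [ 0.02  0.15  1.94 -0.83  1.18  0.35] 0.0
yaw -97 [ 0.02  0.23  1.85 -0.78  1.29  0.45] 0.0
yaw -107 [ 0.    0.3   1.76 -0.72  1.4   0.54] 0.0
(0.56, -0.33, 0.16) [-0.2   0.32  1.85 -0.83  1.18  0.48] 0.0
(0.56, -0.365, 0.05) [-0.26  0.48  1.88 -0.92  1.03  0.6 ] 0.0
(0.56, -0.365, 0.012) [-0.26  0.53  1.88 -0.95  0.99  0.66] 0.0
W1 25 err 0.0 [-0.19  0.02  2.43  0.45  0.3  -2.29]
W1 32 err 0.0449 [-0.19 -0.01  2.49  0.73  0.19 -2.55]
W2 25 err 0.0112 [-0.42  0.05  2.39  0.56  0.36 -2.55]
W2 32 err 0.1029 [-0.39  0.02  2.44  0.61  0.27 -2.55]
stage 25 err 0.0 [ 0.82  0.23  2.14 -0.64  0.61 -0.12]
stage 32 err 0.0 [ 0.89  0.23  2.19 -0.91  0.6   0.17]
```

```bash
python3 - <<'E'
from h import *
from workcell import bot
s,R=info(bot); T=aim(R,-17,42.9)
path(s["tool_pos"],T,[(.58,-.20,.22)]); yawrows(T,-85)
E
```

```text
t 7.42 pos [ 0.5908 -0.1684  0.124 ] tilt 41.74 yaw z -16.71 y axis [0.299 0.954 0.011] q [-0.33 -0.08  2.38  0.25  0.12 -1.83] w 0.325 g 28.0 F [ 1.   1.1 -0. ]
aim n 1 turn [ 0.007 -0.04  -0.025]
[ 0.58 -0.2   0.22] n 3 shift [-0.215 -0.111 -0.237]
yaw -85 n 13 turn [0.155 0.    0.167]
```

Call:
play_rows(
  moves=[
    [[0, -0.04, -0.02, -0.21, -0.11, -0.24, 15], [0, 0, 0, -0.21, -0.11, -0.24, 15], [0, 0, 0, -0.21, -0.11, -0.24, 15], [0.09, 0, 0.1, 0, 0, 0, 15], [0.09, 0, 0.1, 0, 0, 0, 15]],
  ],
)

```text
time: 7.83
tool_pos: [0.5797, -0.2005, 0.2234]
tcp_rot: [0.459, 2.354, -0.175]
wrist_force: [-0.2, -0.3, -1.0]
width: 0.324
grip_force: 28.0
```

Call:
play_rows(
  moves=[
    [[0.1, 0, 0.107, 0, 0, 0, 15], [0.1, 0, 0.107, 0, 0, 0, 15], [0.12, 0, 0.13, 0, 0, 0, 15], [0.155, 0, 0.167, 0, 0, 0, 15], [0.155, 0, 0.167, 0, 0, 0, 15]],
  ],
)

```text
time: 8.25
tool_pos: [0.5752, -0.1958, 0.2137]
tcp_rot: [0.776, 2.314, -0.291]
wrist_force: [-0.8, -0.3, -1.4]
width: 0.322
grip_force: 28.0
```

Call:
play_rows(
  moves=[
    [[0.155, 0, 0.167, 0, 0, 0, 15], [0.155, 0, 0.167, 0, 0, 0, 15], [0.155, 0, 0.167, 0, 0, 0, 15], [0.155, 0, 0.167, 0, 0, 0, 15], [0.155, 0, 0.167, 0, 0, 0, 15]],
  ],
)

```text
time: 8.67
tool_pos: [0.5757, -0.1947, 0.2135]
tcp_rot: [1.39, 2.07, -0.541]
wrist_force: [0.5, 0.0, 0.3]
width: 0.317
grip_force: 28.0
```

Call:
play_rows(
  moves=[
    [[0.155, 0, 0.167, 0, 0, 0, 15], [0.155, 0, 0.167, 0, 0, 0, 15], [0.155, 0, 0.167, 0, 0, 0, 15], [0, 0, 0, 0, 0, 0, 15]],
  ],
)

```text
time: 9.0
tool_pos: [0.5786, -0.1947, 0.2129]
tcp_rot: [1.748, 1.843, -0.689]
wrist_force: [1.6, 0.1, -0.1]
width: 0.326
grip_force: 28.0
```

```bash
python3 - <<'E'
from h import *
from workcell import bot
s,R=info(bot); T=aim(R,-105,42.9)
path(s["tool_pos"],T,[(.56,-.36,.13),(.56,-.36,.04),(.56,-.36,.014)])
E
```

```text
t 9.0 pos [ 0.5786 -0.1947  0.2129] tilt 41.85 yaw z -88.63 y axis [ 0.999  0.045 -0.019] q [ 0.02  0.17  1.93 -0.8   1.19  0.34] w 0.326 g 28.0 F [ 1.6  0.1 -0.1]
aim n 3 turn [ 0.129 -0.01   0.16 ]
[ 0.56 -0.36  0.13] n 5 shift [-0.128  0.05   0.345]
[ 0.56 -0.36  0.04] n 3 shift [0.204 0.    0.22 ]
[ 0.56  -0.36   0.014] n 1 shift [0.177 0.    0.19 ]
```

Call:
play_rows(
  moves=[
    [[0.129, -0.01, 0.16, 0, 0, 0, 15], [0.129, -0.01, 0.16, 0, 0, 0, 15], [0.129, -0.01, 0.16, 0, 0, 0, 15], [0, 0, 0, -0.128, 0.05, 0.345, 15], [0, 0, 0, -0.128, 0.05, 0.345, 15]],
  ],
)

```text
time: 9.42
tool_pos: [0.571, -0.2613, 0.1806]
tcp_rot: [2.033, 1.571, -0.797]
wrist_force: [0.5, -0.8, 0.8]
width: 0.32
grip_force: 28.1
```

Call:
play_rows(
  moves=[
    [[0, 0, 0, -0.128, 0.05, 0.345, 15], [0, 0, 0, -0.128, 0.05, 0.345, 15], [0, 0, 0, -0.128, 0.05, 0.345, 15], [0, 0, 0, 0.15, 0, 0.165, 15], [0, 0, 0, 0.15, 0, 0.165, 15]],
  ],
)

```text
time: 9.83
tool_pos: [0.5561, -0.3628, 0.0851]
tcp_rot: [2.039, 1.567, -0.801]
wrist_force: [-0.4, -1.1, -0.9]
width: 0.325
grip_force: 28.0
```

Call:
play_rows(
  moves=[
    [[0, 0, 0, 0.15, 0, 0.165, 15], [0, 0, 0, 0, 0, 0, 15], [0, 0, 0, 0, 0, 0, 15]],
  ],
)

```text
time: 10.08
tool_pos: [0.555, -0.3603, 0.0615]
tcp_rot: [2.038, 1.574, -0.806]
wrist_force: [1.2, -0.4, 0.3]
width: 0.32
grip_force: 28.0
```

```bash
python3 - <<'E'
from h import *
from workcell import bot,vision
s,R=info(bot); T=aim(R,-105,42.9)
path(s["tool_pos"],T,[(.56,-.36,.02),(.56,-.36,.0115)])
for n in ("side",):
    c=vision.read_camera(n); cv2.imwrite("pics/s2.png",cv2.resize(c["image"][90:300,250:450],None,fx=2.8,fy=2.8,interpolation=cv2.INTER_CUBIC)[:,:,::-1])
E
```

```text
t 10.08 pos [ 0.555  -0.3603  0.0615] tilt 42.82 yaw z -105.29 y axis [ 0.967 -0.256 -0.008] q [-0.25  0.46  1.89 -0.9   1.04  0.58] w 0.32 g 28.0 F [ 1.2 -0.4  0.3]
aim n 1 turn [-0.007 -0.003  0.015]
[ 0.56 -0.36  0.02] n 2 shift [0.147 0.024 0.147]
[ 0.56  -0.36   0.012] n 1 shift [0.058 0.    0.062]
```

View pics/s2.png

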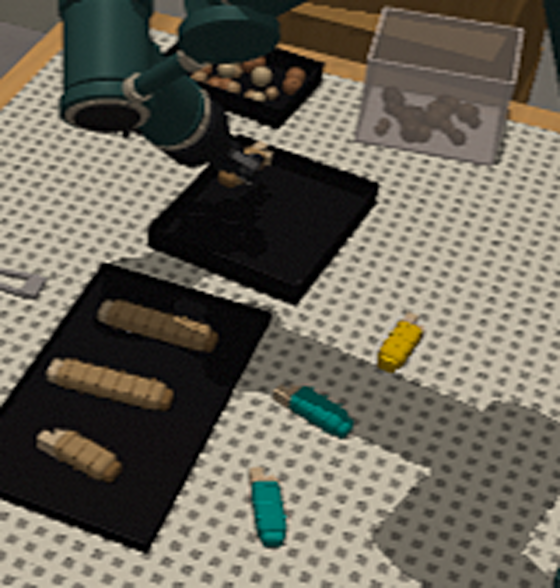

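The gripper holds the shell over the far part of the cull tray, at (245,165) in the crop. I'll lower it gently.

Call:
play_rows(
  moves=[
    [[0, 0, 0, 0.075, 0.012, 0.075, 15], [0, 0, 0, 0.075, 0.012, 0.075, 15], [0, 0, 0, 0.075, 0.012, 0.075, 15], [0, 0, 0, 0.06, 0.012, 0.06, 15], [0, 0, 0, 0, 0, 0, 15]],
  ],
)

```text
time: 10.55
tool_pos: [0.5603, -0.3592, 0.0197]
tcp_rot: [2.04, 1.575, -0.805]
wrist_force: [-0.1, -0.3, -0.3]
width: 0.323
grip_force: 28.0
```

Call:
play_rows(
  moves=[
    [[0, 0, 0, 0.02, 0, 0.02, 15], [0, 0, 0, 0, 0, 0, 15]],
  ],
)

```text
time: 10.72
tool_pos: [0.5612, -0.3597, 0.0189]
tcp_rot: [2.04, 1.572, -0.804]
wrist_force: [0.1, -0.2, -0.5]
width: 0.323
grip_force: 28.0
```

Call:
play_rows(
  moves=[
    [[0, 0, 0, 0.014, 0, 0.014, 15], [0, 0, 0, 0, 0, 0, 15]],
  ],
)

```text
time: 10.88
tool_pos: [0.5616, -0.3597, 0.0176]
tcp_rot: [2.04, 1.572, -0.803]
wrist_force: [0.8, 0.4, -0.0]
width: 0.322
grip_force: 28.0
```

Call:
play_rows(
  moves=[
    [[0, 0, 0, 0.014, 0, 0.014, 15], [0, 0, 0, 0.014, 0, 0.014, 15], [0, 0, 0, 0, 0, 0, 15]],
  ],
)

```text
time: 11.13
tool_pos: [0.5613, -0.3595, 0.0134]
tcp_rot: [2.04, 1.572, -0.803]
wrist_force: [0.7, -0.1, -0.7]
width: 0.322
grip_force: 28.0
```

Call:
play_rows(
  moves=[
    [[0, 0, 0, 0.008, 0, 0.008, 15], [0, 0, 0, 0, 0, 0, 15]],
  ],
)

```text
time: 11.3
tool_pos: [0.5613, -0.3595, 0.0123]
tcp_rot: [2.04, 1.572, -0.803]
wrist_force: [0.1, 0.0, -0.0]
width: 0.318
grip_force: 28.0
```

Call:
play_rows(
  moves=[
    [[0, 0, 0, 0.007, 0, 0.007, 15], [0, 0, 0, 0, 0, 0, 15]],
  ],
)

```text
time: 11.47
tool_pos: [0.5615, -0.3595, 0.0114]
tcp_rot: [2.04, 1.572, -0.803]
wrist_force: [-0.7, 0.8, -0.0]
width: 0.325
grip_force: 28.1
```

Call:
play_rows(
  moves=[
    [[0, 0, 0, 0.006, 0, 0.006, 15], [0, 0, 0, 0, 0, 0, 15]],
  ],
)

```text
time: 11.63
tool_pos: [0.5616, -0.3596, 0.0113]
tcp_rot: [2.039, 1.571, -0.803]
wrist_force: [-1.2, 0.8, 2.7]
width: 0.321
grip_force: 28.3
```

Call:
play_rows(
  moves=[
    [[0, 0, 0, 0.006, 0, 0.006, 15], [0, 0, 0, 0, 0, 0, 15]],
  ],
)

```text
time: 11.8
tool_pos: [0.5618, -0.3598, 0.0113]
tcp_rot: [2.039, 1.57, -0.804]
wrist_force: [-1.1, 1.5, 6.8]
width: 0.322
grip_force: 28.7
```

Call:
play_rows(
  moves=[
    [[0, 0, 0, 0, 0, 0, 32], [0, 0, 0, 0, 0, 0, 38], [0, 0, 0, 0, 0, 0, 45], [0, 0, 0, 0, 0, -0.15, 45], [0, 0, 0, 0, 0, -0.25, 45]],
  ],
)

```text
time: 12.22
tool_pos: [0.5659, -0.3331, 0.0373]
tcp_rot: [2.043, 1.574, -0.809]
wrist_force: [0.6, -1.0, 0.1]
width: 0.523
grip_force: 0.0
```

Call:
play_rows(
  moves=[
    [[0, 0, 0, 0, 0, -0.35, 45], [0, 0, 0, -0.25, 0, -0.27, 45], [0, 0, 0, -0.25, 0, -0.27, 45], [0, 0, 0, -0.25, 0, -0.27, 45], [0, 0, 0, 0, 0, 0, 45]],
  ],
)

```text
time: 12.63
tool_pos: [0.5804, -0.311, 0.1858]
tcp_rot: [2.036, 1.563, -0.789]
wrist_force: [1.8, -1.2, 1.2]
width: 0.528
grip_force: 0.0
```

```bash
python3 - <<'E'
from kin import *
from workcell import bot,vision
c=vision.read_camera("side"); np.savez("s3.npz",**c)
hsv=cv2.cvtColor(c["image"],cv2.COLOR_RGB2HSV); w=cloud(c)
m=((hsv[...,0]<25)&(hsv[...,1]>50)&(hsv[...,2]>60)&(w[...,1]<-.24)&(w[...,1]>-.46)&(w[...,0]>.42)&(w[...,0]<.63)&(w[...,2]<.05)).astype(np.uint8)
p=w[m>0]; print("cull shell",len(p),np.percentile(p[:,2],[5,50,95]),cv2.minAreaRect((p[:,:2]*1000).astype(np.float32)))
k=np.load("k.npy"); s,R=info(bot); aim(R,-105,0); T=pose(-105,0)
print(ik(s["tool_pos"],T,k,[s["q"]])); yawrows(T,94)
U=pose(-11,0); path(s["tool_pos"],U,[(.545,.070,.2),(.545,.070,.05)]); print(ik(np.array([.545,.07,.01]),U,k,[[.1,.3,1.8,0,1,-1.3]]))
E
```

```text
cull shell 155 [0.00819329 0.02197461 0.02679852] ((559.2020263671875, -378.1740417480469), (110.46939086914062, 34.52024841308594), 83.34555053710938)
t 12.68 pos [ 0.5791 -0.3105  0.1821] tilt 42.71 yaw z -104.43 y axis [ 0.967 -0.256  0.006] q [-0.17  0.32  1.8  -0.8   1.23  0.46] w 0.522 g 0.0 F [-0.3  0.2 -0.3]
aim n 7 turn [0.002 0.213 0.   ]
(array([-5.29425374e-01,  2.62624210e-01,  1.69919049e+00, -2.93791363e-16,
        1.17977795e+00, -2.67625986e-01]), np.float64(8.417740667749902e-15))
yaw 94 n 14 turn [ 0.     0.    -0.234]
[0.545 0.07  0.2  ] n 11 shift [ 0.096  0.334 -0.016]
[0.545 0.07  0.05 ] n 4 shift [0.    0.    0.375]
(array([ 8.31072562e-02,  2.68157192e-01,  2.05614419e+00, -4.22203707e-17,
        8.17291274e-01, -1.29570285e+00]), np.float64(6.572143466998549e-16))
```

Call:
play_rows(
  moves=[
    [[0, 0.213, 0, 0, 0, 0, 50], [0, 0.213, 0, 0, 0, 0, 50], [0, 0.213, 0, 0, 0, 0, 50], [0, 0.213, 0, 0, 0, 0, 50], [0, 0.213, 0, 0, 0, 0, 50]],
  ],
)

```text
time: 13.1
tool_pos: [0.5758, -0.3094, 0.1757]
tcp_rot: [2.382, 1.835, -0.252]
wrist_force: [0.4, -0.2, -0.9]
width: 0.583
grip_force: 0.0
```

Call:
play_rows(
  moves=[
    [[0, 0.213, 0, 0, 0, 0, 50], [0, 0.213, 0, 0, 0, 0, 50], [0, 0, -0.234, 0, 0, 0, 50], [0, 0, -0.234, 0, 0, 0, 50], [0, 0, -0.234, 0, 0, 0, 50]],
  ],
)

```text
time: 13.52
tool_pos: [0.5744, -0.3106, 0.1742]
tcp_rot: [-2.108, -2.32, 0.004]
wrist_force: [-0.0, 0.3, 0.4]
width: 0.585
grip_force: 0.0
```

Call:
play_rows(
  moves=[
    [[0, 0, -0.234, 0, 0, 0, 50], [0, 0, -0.234, 0, 0, 0, 50], [0, 0, -0.234, 0, 0, 0, 50], [0, 0, -0.234, 0, 0, 0, 50], [0, 0, -0.234, 0, 0, 0, 50]],
  ],
)

```text
time: 13.93
tool_pos: [0.5748, -0.3095, 0.1741]
tcp_rot: [-1.347, -2.83, 0.001]
wrist_force: [0.5, -0.6, 0.1]
width: 0.587
grip_force: 0.0
```

Call:
play_rows(
  moves=[
    [[0, 0, -0.234, 0, 0, 0, 50], [0, 0, -0.234, 0, 0, 0, 50], [0, 0, -0.234, 0, 0, 0, 50], [0, 0, -0.234, 0, 0, 0, 50], [0, 0, -0.234, 0, 0, 0, 50]],
  ],
)

```text
time: 14.35
tool_pos: [0.5748, -0.3095, 0.1741]
tcp_rot: [-0.474, -3.098, -0.002]
wrist_force: [-0.6, -0.2, 0.4]
width: 0.586
grip_force: 0.0
```

Call:
play_rows(
  moves=[
    [[0, 0, -0.234, 0.096, 0.334, 0, 50], [0, 0, 0, 0.096, 0.334, 0, 50], [0, 0, 0, 0.096, 0.334, 0, 50], [0, 0, 0, 0.096, 0.334, 0, 50], [0, 0, 0, 0.096, 0.334, 0, 50]],
  ],
)

```text
time: 14.77
tool_pos: [0.5631, -0.1351, 0.1744]
tcp_rot: [-0.302, -3.12, -0.002]
wrist_force: [0.3, 0.3, -0.1]
width: 0.585
grip_force: 0.0
```

Call:
play_rows(
  moves=[
    [[0, 0, 0, 0.096, 0.334, 0, 50], [0, 0, 0, 0.096, 0.334, 0, 50], [0, 0, 0, 0.096, 0.334, 0, 50], [0, 0, 0, 0, 0, 0, 50], [0, 0, 0, 0, 0, 0, 50]],
  ],
)

```text
time: 15.18
tool_pos: [0.5542, -0.0313, 0.1748]
tcp_rot: [-0.295, -3.121, -0.001]
wrist_force: [-0.5, 0.3, 0.4]
width: 0.583
grip_force: 0.0
```

```bash
python3 - <<'E'
from kin import *
from workcell import bot,vision
s,R=info(bot); T=aim(R,-11,0); path(s["tool_pos"],T,[(.545,.070,.12)])
c=vision.read_camera("wrist"); np.savez("w4.npz",**c); cv2.imwrite("pics/w4.png",c["image"][:,:,::-1])
E
```

```text
t 15.18 pos [ 0.5542 -0.0313  0.1748] tilt 0.39 yaw z 170.02 y axis [ 0.187  0.982 -0.   ] q [-0.1   0.09  1.92  0.    1.14 -1.48] w 0.583 g 0.0 F [-0.5  0.3  0.4]
aim n 1 turn [-0.    -0.014  0.007]
[0.545 0.07  0.12 ] n 4 shift [0.071 0.244 0.137]
```

View pics/w4.png

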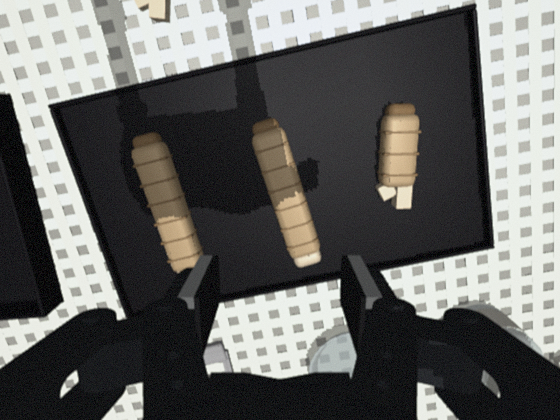

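The wrist view shows the sorting tray. The two whole shells are at (166,203) and (286,193), and the short one is at (400,150) with its splinters at (396,195), so it is clearly broken_a. I'll measure all three from this view.

```bash
python3 - <<'E'
from h import *
from workcell import bot
c=np.load("w4.npz"); w=cloud(c); v=c["image"].astype(int)
m=((w[...,2]>.010)&(w[...,2]<.03)).astype(np.uint8)
m=cv2.morphologyEx(m,cv2.MORPH_OPEN,np.ones((3,3)))
l=cv2.connectedComponents(m)[1]
for s in [(166,180),(272,150),(400,140)]:
    k=l[s[1],s[0]]; p=w[l==k]; p=p[p[:,2]>.012]; r=cv2.minAreaRect((p[:,:2]*1000).astype(np.float32)); print(s,len(p),np.percentile(p[:,2],95).round(4),np.round(r[0],1),np.round(r[1],1),round(r[2],1))
s,R=info(bot); T=aim(R,-11,0); path(s["tool_pos"],T,[(.545,.070,.12)])
E
```

```text
(166, 180) 4652 0.0243 [ 547.3 -126.4] [119.3  28.6] 3.6
(272, 150) 4869 0.0242 [559.3 -25.6] [128.8  28.3] 6.8
(400, 140) 3409 0.0242 [544.8  69. ] [28.5 84.5] 79.9
t 15.23 pos [ 0.5546 -0.0326  0.175 ] tilt 0.36 yaw z 173.94 y axis [ 0.189  0.982 -0.001] q [-0.1   0.09  1.92  0.    1.14 -1.48] w 0.583 g 0.0 F [0.2 0.4 0.6]
aim n 1 turn [-0.001 -0.012  0.003]
[0.545 0.07  0.12 ] n 4 shift [0.073 0.247 0.138]
```

```bash
python3 - <<'E'
from h import *
from workcell import bot
s,R=info(bot); path(s["tool_pos"],R,[(.536,.0706,.10),(.536,.0706,.05)])
E
```

```text
t 15.23 pos [ 0.5546 -0.0326  0.175 ] tilt 0.36 yaw z 173.94 y axis [ 0.189  0.982 -0.001] q [-0.1   0.09  1.92  0.    1.14 -1.48] w 0.583 g 0.0 F [0.2 0.4 0.6]
[0.536 0.071 0.1  ] n 4 shift [0.093 0.245 0.188]
[0.536 0.071 0.05 ] n 2 shift [-0.002  0.     0.25 ]
```

Call:
play_rows(
  moves=[
    [[0, 0, 0, 0.093, 0.245, 0.188, 50], [0, 0, 0, 0.093, 0.245, 0.188, 50], [0, 0, 0, 0.093, 0.245, 0.188, 50], [0, 0, 0, 0.093, 0.245, 0.188, 50], [0, 0, 0, 0, 0, 0.25, 50]],
  ],
)

```text
time: 15.65
tool_pos: [0.5374, 0.072, 0.0756]
tcp_rot: [-0.301, -3.124, -0.003]
wrist_force: [-0.2, 0.0, -0.4]
width: 0.588
grip_force: 0.0
```

Call:
play_rows(
  moves=[
    [[0, 0, 0, 0, 0, 0.25, 50], [0, 0, 0, 0, 0, 0, 50], [0, 0, 0, 0, 0, 0, 50]],
  ],
)

```text
time: 15.9
tool_pos: [0.5352, 0.0687, 0.0489]
tcp_rot: [-0.303, -3.117, 0.001]
wrist_force: [-0.4, -0.6, 0.2]
width: 0.58
grip_force: 0.0
```

```bash
python3 - <<'E'
from h import *
from workcell import bot
s,R=info(bot); path(s["tool_pos"],R,[(.536,.0706,.010)])
E
```

```text
t 15.9 pos [0.5352 0.0687 0.0489] tilt 0.56 yaw z 178.51 y axis [ 0.193  0.981 -0.002] q [ 0.08  0.2   2.05  0.    0.9  -1.3 ] w 0.58 g 0.0 F [-0.4 -0.6  0.2]
[0.536 0.071 0.01 ] n 2 shift [-0.004  0.01   0.195]
```

Call:
play_rows(
  moves=[
    [[0, 0, 0, 0, 0.01, 0.13, 50], [0, 0, 0, 0, 0.01, 0.13, 50], [0, 0, 0, 0, 0, 0.12, 50], [0, 0, 0, 0, 0, 0, 44], [0, 0, 0, 0, 0, 0, 38]],
  ],
)

```text
time: 16.32
tool_pos: [0.5372, 0.0713, 0.0129]
tcp_rot: [-0.303, -3.122, -0.0]
wrist_force: [0.4, -0.2, -0.0]
width: 0.445
grip_force: 0.0
```

Call:
play_rows(
  moves=[
    [[0, 0, 0, 0, 0, 0, 34], [0, 0, 0, 0, 0, 0, 30], [0, 0, 0, 0, 0, 0, 24], [0, 0, 0, 0, 0, 0, 15], [0, 0, 0, 0, 0, 0, 15]],
  ],
)

```text
time: 16.73
tool_pos: [0.5382, 0.072, 0.0139]
tcp_rot: [-0.301, -3.124, -0.001]
wrist_force: [-0.3, -0.3, 5.5]
width: 0.318
grip_force: 28.5
```

```bash
python3 - <<'E'
from kin import *
from workcell import bot
s,R=info(bot); p=s["tool_pos"];path(p,R,[p+[0,0,.09],(.53,-.15,p[2]+.09),(.485,-.33,p[2]+.09)])
k=np.load("k.npy"); print(ik(np.array([.485,-.33,.02]),R,k,[s["q"]]))
E
```

```text
t 16.73 pos [0.5382 0.072  0.0139] tilt 0.16 yaw z 162.73 y axis [0.191 0.982 0.   ] q [ 0.09  0.25  2.06  0.    0.83 -1.29] w 0.318 g 28.5 F [-0.3 -0.3  5.5]
[0.538 0.072 0.104] n 3 shift [ 0.001  0.    -0.3  ]
[ 0.53  -0.15   0.104] n 6 shift [-0.057 -0.366 -0.   ]
[ 0.485 -0.33   0.104] n 5 shift [ 0.02  -0.371 -0.   ]
(array([-6.38731560e-01,  3.14787864e-01,  1.96936187e+00, -1.18746260e-03,
        8.60009852e-01, -2.01642216e+00]), np.float64(1.491984391205502e-13))
```

Call:
play_rows(
  moves=[
    [[0, 0, 0, 0, 0, -0.2, 15], [0, 0, 0, 0, 0, -0.35, 15], [0, 0, 0, 0, 0, -0.35, 15], [0, 0, 0, -0.057, -0.366, 0, 15], [0, 0, 0, -0.057, -0.366, 0, 15]],
  ],
)

```text
time: 17.15
tool_pos: [0.5374, -0.0014, 0.106]
tcp_rot: [0.295, 3.126, 0.001]
wrist_force: [0.3, -0.7, -0.8]
width: 0.317
grip_force: 27.8
```

Call:
play_rows(
  moves=[
    [[0, 0, 0, -0.057, -0.366, 0, 15], [0, 0, 0, -0.057, -0.366, 0, 15], [0, 0, 0, -0.057, -0.366, 0, 15], [0, 0, 0, -0.057, -0.366, 0, 15], [0, 0, 0.228, 0, 0, 0, 15]],
  ],
)

```text
time: 17.57
tool_pos: [0.5288, -0.156, 0.1027]
tcp_rot: [-0.484, -3.1, 0.004]
wrist_force: [0.3, -0.1, 0.5]
width: 0.315
grip_force: 27.9
```

Call:
play_rows(
  moves=[
    [[0, 0, 0.228, 0, 0, 0, 15], [0, 0, 0.228, 0, 0, 0, 15], [0, 0, 0.228, 0, 0, 0, 15], [0, 0, 0.228, 0, 0, 0, 15], [0, 0, 0.228, 0, 0, 0, 15]],
  ],
)

```text
time: 17.98
tool_pos: [0.5285, -0.1501, 0.102]
tcp_rot: [-1.339, -2.835, 0.002]
wrist_force: [-0.7, -0.1, -0.4]
width: 0.319
grip_force: 27.9
```

Call:
play_rows(
  moves=[
    [[0, 0, 0.228, 0, 0, 0, 15], [0, 0, 0.228, 0, 0, 0, 15], [0, 0, 0.228, 0, 0, 0, 15], [0, 0, 0.228, 0, 0, 0, 15], [0, 0, 0.228, 0, 0, 0, 15]],
  ],
)

```text
time: 18.4
tool_pos: [0.5286, -0.1499, 0.1021]
tcp_rot: [-2.082, -2.345, 0.005]
wrist_force: [-0.4, 0.0, -0.7]
width: 0.316
grip_force: 27.9
```

Call:
play_rows(
  moves=[
    [[0, 0, 0.228, 0, 0, 0, 15], [0, 0, 0.228, 0, 0, 0, 15], [0, 0, 0, 0, 0, 0, 15]],
  ],
)

```text
time: 18.65
tool_pos: [0.5285, -0.1499, 0.1021]
tcp_rot: [-2.333, -2.097, 0.006]
wrist_force: [-0.6, -0.6, -0.5]
width: 0.317
grip_force: 27.9
```

```bash
python3 - <<'E'
from kin import *
from workcell import bot
s,R=info(bot); T=aim(R,-96,0); p=s["tool_pos"];path(p,T,[(.48,-.345,.10),(.48,-.345,.03)])
E
```

```text
t 18.65 pos [ 0.5285 -0.1499  0.1021] tilt 0.34 yaw z 168.67 y axis [ 0.994 -0.106 -0.006] q [-0.32  0.15  2.   -0.    1.   -0.21] w 0.317 g 27.9 F [-0.6 -0.6 -0.5]
aim n 1 turn [-0.012 -0.001 -0.003]
[ 0.48  -0.345  0.1  ] n 6 shift [-0.332 -0.046  0.004]
[ 0.48  -0.345  0.03 ] n 2 shift [0.   0.   0.35]
```

Call:
play_rows(
  moves=[
    [[0, 0, 0, -0.332, -0.046, 0, 15], [0, 0, 0, -0.332, -0.046, 0, 15], [0, 0, 0, -0.332, -0.046, 0, 15], [0, 0, 0, -0.332, -0.046, 0, 15], [0, 0, 0, -0.332, -0.046, 0, 15]],
  ],
)

```text
time: 19.07
tool_pos: [0.4882, -0.314, 0.1024]
tcp_rot: [-2.326, -2.105, 0.005]
wrist_force: [0.4, -1.1, -0.0]
width: 0.321
grip_force: 27.9
```

Call:
play_rows(
  moves=[
    [[0, 0, 0, -0.332, -0.046, 0, 15], [0, 0, 0, 0, 0, 0, 15], [0, 0, 0, 0, 0, 0.25, 15], [0, 0, 0, 0, 0, 0.25, 15], [0, 0, 0, 0, 0, 0.2, 15]],
  ],
)

```text
time: 19.48
tool_pos: [0.48, -0.3452, 0.0312]
tcp_rot: [-2.328, -2.103, 0.005]
wrist_force: [-0.0, 0.5, -1.2]
width: 0.322
grip_force: 27.9
```

Call:
play_rows(
  moves=[
    [[0, 0, 0, 0, 0, 0.06, 15], [0, 0, 0, 0, 0, 0.03, 15], [0, 0, 0, 0, 0, 0, 15]],
  ],
)

```text
time: 19.73
tool_pos: [0.4804, -0.3449, 0.0231]
tcp_rot: [-2.328, -2.102, 0.005]
wrist_force: [0.1, -0.3, -0.3]
width: 0.317
grip_force: 27.9
```

Call:
play_rows(
  moves=[
    [[0, 0, 0, 0, 0, 0.02, 15], [0, 0, 0, 0, 0, 0, 15]],
  ],
)

```text
time: 19.9
tool_pos: [0.4815, -0.346, 0.0229]
tcp_rot: [-2.332, -2.103, 0.004]
wrist_force: [-0.5, -0.1, 0.0]
width: 0.317
grip_force: 27.9
```

Call:
play_rows(
  moves=[
    [[0, 0, 0, 0, 0, 0.02, 15], [0, 0, 0, 0, 0, 0, 15]],
  ],
)

```text
time: 20.07
tool_pos: [0.481, -0.3457, 0.0203]
tcp_rot: [-2.331, -2.102, 0.005]
wrist_force: [0.3, 0.1, -0.3]
width: 0.32
grip_force: 27.9
```

Call:
play_rows(
  moves=[
    [[0, 0, 0, 0, 0, 0.02, 15], [0, 0, 0, 0, 0, 0, 15]],
  ],
)

```text
time: 20.23
tool_pos: [0.4805, -0.3454, 0.0176]
tcp_rot: [-2.331, -2.101, 0.005]
wrist_force: [0.6, 0.3, -1.8]
width: 0.318
grip_force: 27.9
```

Call:
play_rows(
  moves=[
    [[0, 0, 0, 0, 0, 0.015, 15], [0, 0, 0, 0, 0, 0, 15]],
  ],
)

```text
time: 20.4
tool_pos: [0.4803, -0.3453, 0.0158]
tcp_rot: [-2.33, -2.1, 0.005]
wrist_force: [-0.9, -0.4, -0.8]
width: 0.316
grip_force: 27.9
```

Call:
play_rows(
  moves=[
    [[0, 0, 0, 0, 0, 0.01, 15], [0, 0, 0, 0, 0, 0, 15]],
  ],
)

```text
time: 20.57
tool_pos: [0.4803, -0.3453, 0.0148]
tcp_rot: [-2.33, -2.1, 0.005]
wrist_force: [-0.6, -0.6, -0.9]
width: 0.318
grip_force: 27.9
```

Call:
play_rows(
  moves=[
    [[0, 0, 0, 0, 0, 0.008, 15], [0, 0, 0, 0, 0, 0, 15]],
  ],
)

```text
time: 20.73
tool_pos: [0.4804, -0.3454, 0.0141]
tcp_rot: [-2.331, -2.1, 0.005]
wrist_force: [-0.2, 0.3, -0.3]
width: 0.313
grip_force: 27.9
```

Call:
play_rows(
  moves=[
    [[0, 0, 0, 0, 0, 0.006, 15], [0, 0, 0, 0, 0, 0, 15]],
  ],
)

```text
time: 20.9
tool_pos: [0.4805, -0.3455, 0.014]
tcp_rot: [-2.331, -2.101, 0.005]
wrist_force: [-2.0, -0.2, 3.0]
width: 0.322
grip_force: 28.2
```

Call:
play_rows(
  moves=[
    [[0, 0, 0, 0, 0, 0, 34], [0, 0, 0, 0, 0, 0, 40], [0, 0, 0, 0, 0, 0, 46], [0, 0, 0, 0, 0, -0.1, 46], [0, 0, 0, 0, 0, -0.3, 46]],
  ],
)

```text
time: 21.32
tool_pos: [0.4771, -0.3427, 0.0496]
tcp_rot: [-2.323, -2.094, 0.008]
wrist_force: [-0.3, -0.0, -0.7]
width: 0.537
grip_force: 0.0
```

Call:
play_rows(
  moves=[
    [[0, 0, 0, 0, 0, -0.4, 46], [0, 0, 0, 0, 0, -0.4, 46], [0, 0, 0, 0, 0, -0.4, 46], [0, 0, 0, 0, 0, -0.2, 46], [0, 0, 0, 0, 0, 0, 46]],
  ],
)

```text
time: 21.73
tool_pos: [0.4849, -0.3483, 0.2022]
tcp_rot: [2.327, 2.097, -0.001]
wrist_force: [0.3, -0.3, 1.2]
width: 0.536
grip_force: 0.0
```

```bash
python3 - <<'E'
from kin import *
from workcell import bot
k=np.load("k.npy"); s,R=info(bot)
for th in (22,26,30):
  for nm,off in (("W1",40),):
    a=np.radians(6.8); p=np.array([.5593-.001*off*np.cos(a),-.0256-.001*off*np.sin(a),.012])
    b=np.radians(-7); st=np.array([.5178-.001*off*np.cos(b),.3683-.001*off*np.sin(b),.028])
    q=np.array([.0,.3,1.9,0,1,-1.5]); pts=[(p+[0,0,.2],6.8,0),(p+[0,0,.2],6.8,th/2),(p+[0,0,.2],6.8,th),(p+[0,0,.1],6.8,th),(p,6.8,th),(p+[0,0,.14],6.8,th),(p+[0,0,.14],-7,th),(np.array([.45,.15,.15]),-7,th),(st+[-.1,.012,.13],-7,th),(st+[-.1,.012,.04],-7,th),(st+[0,0,.03],-7,th),(st,-7,th)]
    print("th",th,p.round(4),st.round(4))
    for x,h,t in pts:
        q,e=ik(x,pose(h,t),k,[q]); print(x.round(3),h,t,q.round(2),e.round(4))
E
```

```text
t 21.73 pos [ 0.4849 -0.3483  0.2022] tilt 0.53 yaw z -53.09 y axis [ 0.995 -0.104  0.006] q [-0.66  0.13  1.82 -0.    1.19 -0.56] w 0.536 g 0.0 F [ 0.3 -0.3  1.2]
th 22 [ 0.5196 -0.0303  0.012 ] [0.4781 0.3732 0.028 ]
[ 0.52  -0.03   0.212] 6.8 0 [-0.11 -0.02  1.96 -0.    1.2  -1.79] 0.0
[ 0.52  -0.03   0.212] 6.8 11.0 [-0.14 -0.14  2.08  0.06  1.02 -1.85] 0.0
[ 0.52  -0.03   0.212] 6.8 22 [-0.18 -0.26  2.22  0.15  0.83 -1.95] 0.0
[ 0.52  -0.03   0.112] 6.8 22 [-0.18 -0.14  2.32  0.2   0.6  -2.01] 0.0
[ 0.52  -0.03   0.012] 6.8 22 [-0.18  0.04  2.39  0.32  0.36 -2.15] 0.0
[ 0.52  -0.03   0.152] 6.8 22 [-0.18 -0.2   2.28  0.17  0.69 -1.98] 0.0
[ 0.52  -0.03   0.152] -7 22 [-0.1  -0.2   2.29 -0.01  0.67 -1.54] 0.0
[0.45 0.15 0.15] -7 22 [ 0.41 -0.27  2.34 -0.28  0.75 -0.86] 0.0
[0.378 0.385 0.158] -7 22 [ 0.96 -0.04  2.13 -0.43  0.91 -0.24] 0.0
[0.378 0.385 0.068] -7 22 [ 0.96  0.09  2.2  -0.51  0.74 -0.12] 0.0
[0.478 0.373 0.058] -7 22 [ 0.79  0.19  2.1  -0.5   0.67 -0.29] 0.0
[0.478 0.373 0.028] -7 22 [ 0.79  0.24  2.12 -0.54  0.62 -0.24] 0.0
th 26 [ 0.5196 -0.0303  0.012 ] [0.4781 
[... 1054 characters left out ...]
0
[ 0.52  -0.03   0.212] 6.8 30 [-0.22 -0.34  2.31  0.26  0.69 -2.07] 0.0
[ 0.52  -0.03   0.112] 6.8 30 [-0.22 -0.2   2.42  0.38  0.46 -2.21] 0.0
[ 0.52  -0.03   0.012] 6.8 30 [-0.2   0.01  2.47  0.71  0.22 -2.55] 0.0174
[ 0.52  -0.03   0.152] 6.8 30 [-0.22 -0.27  2.38  0.32  0.55 -2.14] 0.0
[ 0.52  -0.03   0.152] -7 30 [-0.1  -0.28  2.39 -0.03  0.51 -1.53] 0.0
[0.45 0.15 0.15] -7 30 [ 0.48 -0.33  2.42 -0.48  0.66 -0.64] 0.0
[0.378 0.385 0.158] -7 30 [ 1.05 -0.05  2.18 -0.63  0.89 -0.02] 0.0
[0.378 0.385 0.068] -7 30 [ 1.05  0.09  2.25 -0.75  0.74  0.15] 0.0
[0.478 0.373 0.058] -7 30 [ 0.86  0.18  2.16 -0.77  0.64  0.01] 0.0
[0.478 0.373 0.028] -7 30 [ 0.86  0.23  2.17 -0.84  0.59  0.09] 0.0
```

Call:
play_rows(
  moves=[
    [[0, 0, 0, 0.354, 0, 0, 50], [0, 0, 0, 0.354, 0, 0, 50], [0, 0, 0, 0.354, 0, 0, 50], [0, 0, 0, 0.354, 0, 0, 50], [0, 0, 0, 0.354, 0, 0, 50]],
  ],
)

```text
time: 22.15
tool_pos: [0.4989, -0.1678, 0.1932]
tcp_rot: [-2.331, -2.099, 0.005]
wrist_force: [0.2, -0.1, 0.1]
width: 0.586
grip_force: 0.0
```

Call:
play_rows(
  moves=[
    [[0, 0, 0, 0.354, 0, 0, 50], [0, 0, 0, 0.354, 0, 0, 50], [0, 0, 0, 0.354, 0, 0, 50], [0, 0, 0, 0.354, 0, 0, 50], [0, 0, -0.225, 0, 0, 0, 50]],
  ],
)

```text
time: 22.57
tool_pos: [0.5139, -0.0232, 0.1933]
tcp_rot: [-2.203, -2.23, 0.002]
wrist_force: [0.3, -0.2, -1.1]
width: 0.587
grip_force: 0.0
```

Call:
play_rows(
  moves=[
    [[0, 0, -0.225, 0, 0, 0, 50], [0, 0, -0.225, 0, 0, 0, 50], [0, 0, -0.225, 0, 0, 0, 50], [0, 0, -0.225, 0, 0, 0, 50], [0, 0, -0.225, 0, 0, 0, 50]],
  ],
)

```text
time: 22.98
tool_pos: [0.5137, -0.0284, 0.1931]
tcp_rot: [-1.495, -2.756, 0.003]
wrist_force: [-0.0, -1.0, -0.0]
width: 0.583
grip_force: 0.0
```

Call:
play_rows(
  moves=[
    [[0, 0, -0.225, 0, 0, 0, 50], [0, 0, -0.225, 0, 0, 0, 50], [0, 0, -0.225, 0, 0, 0, 50], [0, 0, -0.225, 0, 0, 0, 50], [0, 0, -0.225, 0, 0, 0, 50]],
  ],
)

```text
time: 23.4
tool_pos: [0.5137, -0.0286, 0.1931]
tcp_rot: [-0.671, -3.063, 0.001]
wrist_force: [0.3, -0.6, -0.5]
width: 0.583
grip_force: 0.0
```

Call:
play_rows(
  moves=[
    [[0, 0, -0.225, 0, 0, 0, 50], [0, 0, -0.225, 0, 0, 0, 50], [0, 0, -0.225, 0, 0, 0, 50], [0, 0, -0.225, 0, 0, 0, 50], [0, 0, -0.225, 0, 0, 0, 50]],
  ],
)

```text
time: 23.82
tool_pos: [0.5137, -0.0286, 0.1931]
tcp_rot: [0.205, -3.129, -0.002]
wrist_force: [0.9, 0.4, 0.8]
width: 0.585
grip_force: 0.0
```

Call:
play_rows(
  moves=[
    [[0, -0.218, 0, 0, 0, 0, 50], [0, -0.218, 0, 0, 0, 0, 50], [0, -0.218, 0, 0, 0, 0, 50], [0, -0.218, 0, 0, 0, 0, 50], [0, 0, 0, 0, 0, 0, 50]],
  ],
)

```text
time: 24.23
tool_pos: [0.5073, -0.0278, 0.1877]
tcp_rot: [-0.168, 2.713, 0.042]
wrist_force: [-1.6, -0.3, -3.7]
width: 0.583
grip_force: 0.0
```

```bash
python3 - <<'E'
from h import *
from workcell import bot,vision
s,R=info(bot); T=aim(R,6.8,25)
a=np.radians(6.8); g=np.array([.5593-.045*np.cos(a),-.0256-.045*np.sin(a),.012]); print(g)
path(s["tool_pos"],T,[g-.09*T[:,2],g-.03*T[:,2]])
c=vision.read_camera("side"); w=cloud(c)
cv2.imwrite("pics/s5.png",cv2.resize(c["image"][120:300,230:430],None,fx=3,fy=3,interpolation=cv2.INTER_CUBIC)[:,:,::-1])
E
```

```text
t 24.23 pos [ 0.5073 -0.0278  0.1877] tilt 24.31 yaw z 7.71 y axis [-0.124  0.992  0.004] q [-0.2  -0.29  2.29  0.2   0.75 -2.01] w 0.583 g 0.0 F [-1.6 -0.3 -3.7]
aim n 1 turn [ 0.013 -0.024  0.007]
[ 0.51461655 -0.03092818  0.012     ]
[ 0.477 -0.035  0.094] n 3 shift [ 0.227 -0.013  0.24 ]
[ 0.502 -0.032  0.039] n 2 shift [-0.  -0.   0.3]
```

View pics/s5.png

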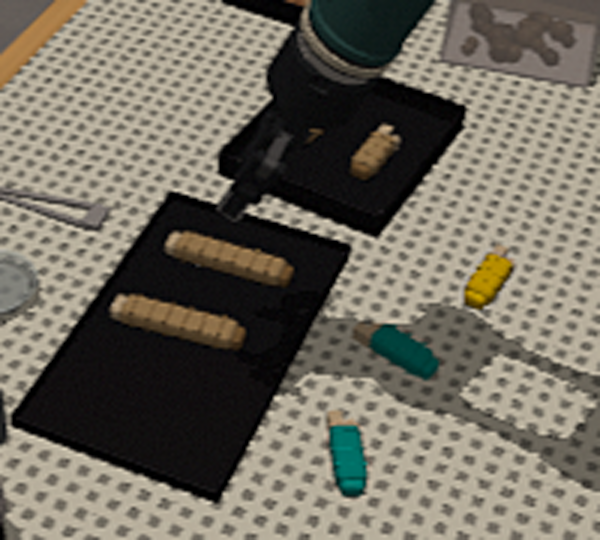

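broken_a lies flat in the cull tray at (375,150), and part of broken_b shows at (312,135). The two whole shells remain in the sorting tray. Now I'll pick the nearer whole shell.

Call:
play_rows(
  moves=[
    [[0, -0.024, 0, 0.227, -0.013, 0.24, 50], [0, 0, 0, 0.227, -0.013, 0.24, 50], [0, 0, 0, 0.227, -0.013, 0.24, 50], [0, 0, 0, 0, 0, 0.3, 50], [0, 0, 0, 0, 0, 0, 50]],
  ],
)

```text
time: 24.7
tool_pos: [0.4943, -0.0337, 0.0664]
tcp_rot: [-0.169, 2.706, 0.045]
wrist_force: [-2.0, 0.1, -1.5]
width: 0.59
grip_force: 0.0
```

```bash
python3 - <<'E'
from h import *
from workcell import bot,vision
s,R=info(bot); T=aim(R,6.8,25)
g=np.array([.5146,-.0309,.012])
path(s["tool_pos"],T,[g-.015*T[:,2],g],.02)
c=vision.read_camera("wrist"); w=cloud(c)
m=((w[...,2]>.010)&(w[...,2]<.03)&(w[...,0]>.48)&(w[...,0]<.64)&(abs(w[...,1]+.0256)<.04)).astype(np.uint8)
l,st=cv2.connectedComponentsWithStats(m)[1:3]; k=1+st[1:,4].argmax(); p=w[l==k]; print(cv2.minAreaRect((p[:,:2]*1000).astype(np.float32)),len(p))
E
```

```text
t 24.7 pos [ 0.4943 -0.0337  0.0664] tilt 24.7 yaw z 7.94 y axis [-0.125  0.992  0.006] q [-0.22 -0.14  2.43  0.34  0.46 -2.19] w 0.59 g 0.0 F [-2.   0.1 -1.5]
aim n 1 turn [ 0.017 -0.011  0.008]
[ 0.508 -0.032  0.026] n 3 shift [0.015 0.001 0.143]
[ 0.515 -0.031  0.012] n 1 shift [-0.   -0.    0.15]
((558.7102661132812, -25.670690536499023), (130.58230590820312, 28.422016143798828), 6.7257208824157715) 6355
```

Call:
play_rows(
  moves=[
    [[0.017, -0.01, 0.008, 0.015, 0, 0.143, 50], [0, 0, 0, 0.015, 0, 0.143, 50], [0, 0, 0, 0.015, 0, 0.143, 50], [0, 0, 0, 0, 0, 0.1, 50], [0, 0, 0, 0, 0, 0, 46]],
  ],
)

```text
time: 25.17
tool_pos: [0.5183, -0.0324, 0.0244]
tcp_rot: [-0.162, 2.688, 0.031]
wrist_force: [-0.5, 1.2, 0.2]
width: 0.538
grip_force: 0.0
```

```bash
python3 - <<'E'
from h import *
from workcell import bot,vision
s,R=info(bot); T=aim(R,6.8,25)
path(s["tool_pos"],T,[(.5146,-.0309,.012)])
E
```

```text
t 25.17 pos [ 0.5183 -0.0324  0.0244] tilt 25.76 yaw z 6.32 y axis [-0.119  0.993 -0.004] q [-0.2  -0.    2.42  0.44  0.32 -2.28] w 0.538 g 0.0 F [-0.5  1.2  0.2]
aim n 1 turn [-0.007  0.026  0.005]
[ 0.515 -0.031  0.012] n 1 shift [0.084 0.019 0.097]
```

Call:
play_rows(
  moves=[
    [[0, 0.015, 0, 0.042, 0.01, 0.049, 46], [0, 0, 0, 0.042, 0.005, 0.049, 46], [0, 0, 0, 0, 0, 0, 42], [0, 0, 0, 0, 0, 0, 38], [0, 0, 0, 0, 0, 0, 35]],
  ],
)

```text
time: 25.58
tool_pos: [0.513, -0.0316, 0.0117]
tcp_rot: [-0.161, 2.695, 0.029]
wrist_force: [-0.5, -0.1, 0.5]
width: 0.409
grip_force: 0.0
```

Call:
play_rows(
  moves=[
    [[0, 0, 0, 0, 0, 0, 31], [0, 0, 0, 0, 0, 0, 27], [0, 0, 0, 0, 0, 0, 20], [0, 0, 0, 0, 0, 0, 15], [0, 0, 0, 0, 0, 0, 15]],
  ],
  newtons=32,
)

```text
time: 26.0
tool_pos: [0.5128, -0.0316, 0.0115]
tcp_rot: [-0.161, 2.695, 0.029]
wrist_force: [-2.5, 0.3, 7.1]
width: 0.32
grip_force: 31.2
```

```bash
python3 - <<'E'
from h import *
from workcell import bot,vision
s,R=info(bot)
c=vision.read_camera("wrist"); w=cloud(c)
m=((w[...,2]>.010)&(w[...,2]<.03)&(w[...,0]>.48)&(w[...,0]<.64)&(abs(w[...,1]+.0256)<.04)).astype(np.uint8)
hsv=cv2.cvtColor(c["image"],cv2.COLOR_RGB2HSV); m&=((hsv[...,0]<25)&(hsv[...,1]>50)).astype(np.uint8)
p=w[m>0]; print(cv2.minAreaRect((p[:,:2]*1000).astype(np.float32)),len(p))
p=s["tool_pos"]; path(p,R,[p+[0,0,.14]]); yawrows(R,-13.5)
E
```

```text
t 26.0 pos [ 0.5128 -0.0316  0.0115] tilt 25.35 yaw z 6.17 y axis [-0.118  0.993 -0.005] q [-0.2   0.02  2.44  0.46  0.29 -2.3 ] w 0.32 g 31.2 F [-2.5  0.3  7.1]
((539.40478515625, -28.537433624267578), (91.74855041503906, 51.62812805175781), 5.738816738128662) 8348
[ 0.513 -0.032  0.152] n 4 shift [-0.15  -0.002 -0.316]
yaw -13.5 n 2 turn [0.101 0.001 0.213]
```

Call:
play_rows(
  moves=[
    [[0, 0, 0, -0.03, 0, -0.06, 15], [0, 0, 0, -0.09, 0, -0.2, 15], [0, 0, 0, -0.15, 0, -0.316, 15], [0, 0, 0, -0.15, 0, -0.316, 15], [0, 0, 0, -0.15, 0, -0.316, 15]],
  ],
)

```text
time: 26.47
tool_pos: [0.5109, -0.031, 0.1448]
tcp_rot: [-0.16, 2.698, 0.029]
wrist_force: [1.8, 1.2, -0.7]
width: 0.316
grip_force: 31.9
```

Call:
play_rows(
  moves=[
    [[0.07, 0, 0.145, 0, 0, 0, 15], [0.07, 0, 0.145, 0, 0, 0, 15], [0.07, 0, 0.145, 0, 0, 0, 15], [0, 0, 0, 0, 0, 0, 15]],
  ],
)

```text
time: 26.8
tool_pos: [0.5118, -0.0303, 0.1445]
tcp_rot: [0.166, 2.695, -0.047]
wrist_force: [0.1, 0.2, -0.6]
width: 0.318
grip_force: 31.9
```

```bash
cat >> h.py <<'E'
# grasp: tool rotation at grasp with shell yaw 6.75 -> target rotation for shell yaw psi
RG=Ro.from_rotvec([-0.161,2.695,0.029])
def aimG(R,psi):
    T=(Ro.from_euler('z',psi-6.75,degrees=True)*RG).as_matrix(); r=Ro.from_matrix(R.T@T).as_rotvec()/.5; n=max(1,int(np.ceil(np.linalg.norm(r)/.24)))
    print("aimG n",n,(r/n).round(3)); return T
E
python3 - <<'E'
from h import *
from workcell import bot
s,R=info(bot); T=aimG(R,-7); path(s["tool_pos"],T,[(.45,.15,.15),(.37,.386,.15),(.372,.3857,.06)])
E
```

```text
t 26.8 pos [ 0.5118 -0.0303  0.1445] tilt 25.37 yaw z -7.94 y axis [ 0.124  0.992 -0.007] q [-0.09 -0.24  2.35 -0.03  0.59 -1.52] w 0.318 g 31.9 F [ 0.1  0.2 -0.6]
aimG n 1 [-0.005  0.001 -0.004]
[0.45 0.15 0.15] n 6 shift [ 0.121  0.286 -0.069]
[0.37  0.386 0.15 ] n 7 shift [ 0.139  0.321 -0.068]
[0.372 0.386 0.06 ] n 3 shift [0.122 0.001 0.274]
```

```bash
python3 - <<'E'
from kin import *
from h import *
from workcell import bot
k=np.load("k.npy"); s,R=info(bot); T=aimG(R,-7); pts=[(.45,.15,.095),(.385,.384,.08),(.4717,.3734,.05)]; path(s["tool_pos"],T,pts); q=s["q"]
for p in pts:
    q,e=ik(np.array(p),T,k,[q]); print(q.round(2),e.round(4))
E
```

```text
t 26.8 pos [ 0.5118 -0.0303  0.1445] tilt 25.37 yaw z -7.94 y axis [ 0.124  0.992 -0.007] q [-0.09 -0.24  2.35 -0.03  0.59 -1.52] w 0.318 g 31.9 F [ 0.1  0.2 -0.6]
aimG n 1 [-0.005  0.001 -0.004]
[0.45  0.15  0.095] n 6 shift [0.16  0.286 0.014]
[0.385 0.384 0.08 ] n 7 shift [ 0.128  0.321 -0.039]
[0.472 0.373 0.05 ] n 3 shift [-0.22   0.001  0.215]
[ 0.44 -0.21  2.43 -0.43  0.58 -0.69] 0.0
[ 0.99  0.07  2.21 -0.6   0.75 -0.04] 0.0
[ 0.83  0.19  2.14 -0.62  0.65 -0.14] 0.0
```

Call:
play_rows(
  moves=[
    [[0, 0, 0, 0.16, 0.286, 0.014, 15], [0, 0, 0, 0.16, 0.286, 0.014, 15], [0, 0, 0, 0.16, 0.286, 0.014, 15], [0, 0, 0, 0.16, 0.286, 0.014, 15], [0, 0, 0, 0.16, 0.286, 0.014, 15]],
  ],
)

```text
time: 27.22
tool_pos: [0.4597, 0.1201, 0.102]
tcp_rot: [0.161, 2.696, -0.046]
wrist_force: [-0.0, -0.0, -0.7]
width: 0.315
grip_force: 31.9
```

Call:
play_rows(
  moves=[
    [[0, 0, 0, 0.16, 0.286, 0.014, 15], [0, 0, 0, 0.128, 0.321, -0.039, 15], [0, 0, 0, 0.128, 0.321, -0.039, 15], [0, 0, 0, 0.128, 0.321, -0.039, 15], [0, 0, 0, 0.128, 0.321, -0.039, 15]],
  ],
)

```text
time: 27.63
tool_pos: [0.4125, 0.2845, 0.085]
tcp_rot: [0.16, 2.697, -0.047]
wrist_force: [0.3, 0.1, -0.3]
width: 0.321
grip_force: 31.9
```

```bash
python3 - <<'E'
from h import *
from workcell import bot
s,R=info(bot); T=aimG(R,-7); path(s["tool_pos"],T,[(.385,.384,.08)])
E
```

```text
t 27.63 pos [0.4125 0.2845 0.085 ] tilt 25.25 yaw z -7.88 y axis [ 0.12   0.993 -0.008] q [ 0.79 -0.06  2.33 -0.57  0.68 -0.25] w 0.321 g 31.9 F [ 0.3  0.1 -0.3]
aimG n 1 [-0.004 -0.003  0.006]
[0.385 0.384 0.08 ] n 3 shift [ 0.125  0.318 -0.042]
```

Call:
play_rows(
  moves=[
    [[0, 0, 0, 0.125, 0.318, -0.042, 15], [0, 0, 0, 0.125, 0.318, -0.042, 15], [0, 0, 0, 0.125, 0.318, -0.042, 15], [0, 0, 0, 0, 0, 0, 15], [0, 0, 0, 0, 0, 0, 15]],
  ],
)

```text
time: 28.05
tool_pos: [0.3858, 0.3843, 0.0798]
tcp_rot: [0.157, 2.697, -0.047]
wrist_force: [0.0, -0.1, 0.4]
width: 0.314
grip_force: 32.0
```

```bash
python3 - <<'E'
from h import *
from workcell import bot,vision
s,R=info(bot); T=aimG(R,-7); path(s["tool_pos"],T,[(.4717,.3734,.05)],.025)
c=vision.read_camera("wrist"); w=cloud(c); np.savez("w6.npz",**c)
m=(w[...,2]>.015)&(w[...,2]<.025)&(w[...,1]>.25)&(w[...,1]<.5)&(w[...,0]<.75)
l,st=cv2.connectedComponentsWithStats(m.astype(np.uint8))[1:3]; kk=1+st[1:,4].argmax()
print("plate",cv2.boxPoints(cv2.minAreaRect((w[l==kk][:,:2]*1000).astype(np.float32))).round(1).tolist())
# shell in hand
hsv=cv2.cvtColor(c["image"],cv2.COLOR_RGB2HSV); p=w[(hsv[...,0]<25)&(hsv[...,1]>50)&(w[...,2]>.06)&(w[...,2]<.11)&(w[...,0]<.6)]
print("held",len(p),cv2.minAreaRect((p[:,:2]*1000).astype(np.float32)),np.percentile(p[:,2],[5,95]))
far=p[p[:,0]>.44]; e=np.polyfit(far[:,0],far[:,2],1); print("slope of top",e)
E
```

```text
t 28.05 pos [0.3858 0.3843 0.0798] tilt 25.24 yaw z -7.78 y axis [ 0.118  0.993 -0.008] q [ 0.98  0.08  2.2  -0.59  0.76 -0.05] w 0.314 g 32.0 F [ 0.  -0.1  0.4]
aimG n 1 [-0.003 -0.003  0.009]
[0.472 0.373 0.05 ] n 4 shift [-0.164 -0.001  0.16 ]
plate [[409.70001220703125, 306.20001220703125], [493.79998779296875, 296.20001220703125], [511.3999938964844, 443.79998779296875], [427.29998779296875, 453.79998779296875]]
held 8676 ((409.92083740234375, 381.4556579589844), (52.58955764770508, 97.19811248779297), 83.14898681640625) [0.07927342 0.09190177]
slope of top [-0.06223095  0.11859834]
```

Call:
play_rows(
  moves=[
    [[0, 0, 0, -0.164, 0, 0.16, 15], [0, 0, 0, -0.164, 0, 0.16, 15], [0, 0, 0, -0.164, 0, 0.16, 15], [0, 0, 0, -0.164, 0, 0.16, 15], [0, 0, 0, 0, 0, 0, 15]],
  ],
)

```text
time: 28.52
tool_pos: [0.4748, 0.3686, 0.0493]
tcp_rot: [0.168, 2.696, -0.05]
wrist_force: [-0.5, 0.6, -0.6]
width: 0.315
grip_force: 32.0
```

```bash
python3 - <<'E'
from h import *
from workcell import bot,vision
s,R=info(bot); T=aimG(R,-7); path(s["tool_pos"],T,[(.4717,.3734,.035),(.4717,.3734,.0275)],.025)
c=vision.read_camera("side"); w=cloud(c); np.savez("s6.npz",**c)
hsv=cv2.cvtColor(c["image"],cv2.COLOR_RGB2HSV); m=(hsv[...,0]<25)&(hsv[...,1]>50)&(w[...,2]>.03)&(w[...,2]<.09)&(w[...,0]>.44)&(w[...,0]<.62)&(w[...,1]>.3)&(w[...,1]<.42)
p=w[m]; print(len(p))
for a in np.arange(.45,.6,.01):
    q=p[(p[:,0]>=a)&(p[:,0]<a+.01)]
    if len(q)>3: print(a.round(3),len(q),np.percentile(q[:,2],[5,95]).round(4),np.median(q[:,1]).round(4))
cv2.imwrite("pics/s6.png",cv2.resize(c["image"][200:400,130:310],None,fx=3,fy=3,interpolation=cv2.INTER_CUBIC)[:,:,::-1])
E
```

```text
t 28.52 pos [0.4748 0.3686 0.0493] tilt 25.27 yaw z -8.34 y axis [ 0.126  0.992 -0.009] q [ 0.82  0.19  2.13 -0.62  0.65 -0.15] w 0.315 g 32.0 F [-0.5  0.6 -0.6]
aimG n 1 [-0.011 -0.002 -0.005]
[0.472 0.373 0.035] n 1 shift [0.094 0.044 0.113]
[0.472 0.373 0.028] n 1 shift [0.032 0.    0.068]
566
0.48 25 [0.0573 0.0635] 0.3743
0.49 63 [0.0518 0.064 ] 0.3739
0.5 60 [0.0527 0.0638] 0.3733
0.51 60 [0.0523 0.0643] 0.37
0.52 66 [0.0533 0.0647] 0.3701
0.53 52 [0.0521 0.0637] 0.3686
0.54 62 [0.052  0.0643] 0.3667
0.55 57 [0.0543 0.0641] 0.3653
0.56 50 [0.0498 0.0642] 0.3673
0.57 40 [0.0517 0.0629] 0.364
0.58 28 [0.0536 0.0603] 0.3617
```

View pics/s6.png

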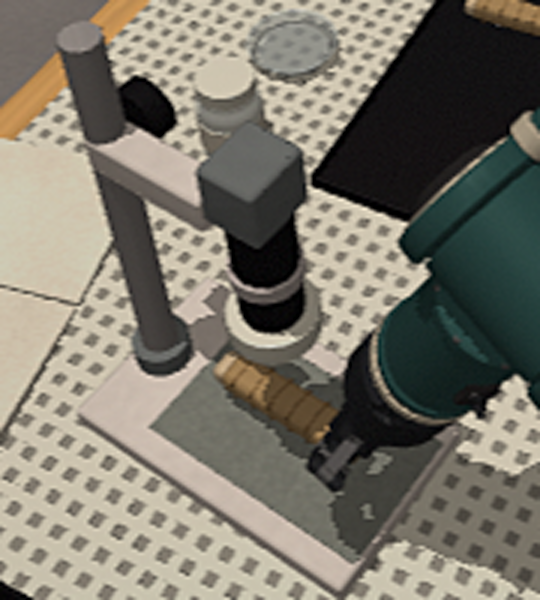

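The shell is level and in line under the lens, with the tool clear of the head. I'll take a fresh reading and lower it.

Call:
play_rows(
  moves=[
    [[0, 0, 0, 0.03, 0, 0.06, 15], [0, 0, 0, 0, 0, 0, 15], [0, 0, 0, 0, 0, 0, 15]],
  ],
)

```text
time: 28.82
tool_pos: [0.4712, 0.3709, 0.0431]
tcp_rot: [0.164, 2.697, -0.048]
wrist_force: [-0.8, 0.5, -1.2]
width: 0.317
grip_force: 32.0
```

```bash
python3 - <<'E'
from h import *
from workcell import bot,vision
s,R=info(bot); T=aimG(R,-7); path(s["tool_pos"],T,[(.4717,.3734,.035),(.4717,.3734,.029)],.025)
E
```

```text
t 28.82 pos [0.4712 0.3709 0.0431] tilt 25.26 yaw z -8.02 y axis [ 0.123  0.992 -0.008] q [ 0.83  0.2   2.14 -0.63  0.64 -0.13] w 0.317 g 32.0 F [-0.8  0.5 -1.2]
aimG n 1 [-0.006 -0.002  0.   ]
[0.472 0.373 0.035] n 1 shift [0.033 0.026 0.074]
[0.472 0.373 0.029] n 1 shift [0.026 0.    0.054]
```

Call:
play_rows(
  moves=[
    [[0, 0, 0, 0.033, 0.02, 0.074, 15], [0, 0, 0, 0.01, 0, 0.02, 15], [0, 0, 0, 0, 0, 0, 15]],
  ],
)

```text
time: 29.07
tool_pos: [0.4717, 0.3735, 0.0324]
tcp_rot: [0.163, 2.697, -0.048]
wrist_force: [-0.1, 0.1, -0.7]
width: 0.315
grip_force: 32.1
```

Call:
play_rows(
  moves=[
    [[0, 0, 0, 0.008, 0, 0.018, 15], [0, 0, 0, 0, 0, 0, 15]],
  ],
)

```text
time: 29.23
tool_pos: [0.4723, 0.3738, 0.0311]
tcp_rot: [0.164, 2.696, -0.047]
wrist_force: [-0.5, 0.5, -1.5]
width: 0.32
grip_force: 32.1
```

Call:
play_rows(
  moves=[
    [[0, 0, 0, 0.004, 0, 0.009, 15], [0, 0, 0, 0, 0, 0, 15]],
  ],
)

```text
time: 29.4
tool_pos: [0.4727, 0.3737, 0.0304]
tcp_rot: [0.164, 2.696, -0.046]
wrist_force: [0.5, 0.7, 0.1]
width: 0.314
grip_force: 32.1
```

```bash
python3 - <<'E'
from h import *
from workcell import bot,vision
s,R=info(bot); T=aimG(R,-7); path(s["tool_pos"],T,[(.4717,.3734,.0285)],.025)
E
```

```text
t 29.4 pos [0.4727 0.3737 0.0304] tilt 25.32 yaw z -7.86 y axis [ 0.123  0.992 -0.007] q [ 0.83  0.23  2.14 -0.66  0.62 -0.1 ] w 0.314 g 32.1 F [0.5 0.7 0.1]
aimG n 1 [-0.004 -0.    -0.001]
[0.472 0.373 0.028] n 1 shift [ 0.016 -0.004  0.013]
```

Call:
play_rows(
  moves=[
    [[0, 0, 0, 0.01, 0, 0.012, 15], [0, 0, 0, 0, 0, 0, 15]],
  ],
)

```text
time: 29.57
tool_pos: [0.4722, 0.3737, 0.0288]
tcp_rot: [0.165, 2.696, -0.046]
wrist_force: [-0.0, 0.4, -1.0]
width: 0.318
grip_force: 32.1
```

Call:
play_rows(
  moves=[
    [[0, 0, 0, 0.004, 0, 0.008, 15], [0, 0, 0, 0, 0, 0, 15]],
  ],
)

```text
time: 29.73
tool_pos: [0.4722, 0.3736, 0.0279]
tcp_rot: [0.165, 2.696, -0.046]
wrist_force: [0.5, 0.6, -1.2]
width: 0.315
grip_force: 32.1
```

Call:
play_rows(
  moves=[
    [[0, 0, 0, 0.003, 0, 0.006, 15], [0, 0, 0, 0, 0, 0, 15]],
  ],
)

```text
time: 29.9
tool_pos: [0.4725, 0.3738, 0.0276]
tcp_rot: [0.165, 2.695, -0.046]
wrist_force: [-1.0, -0.1, 0.7]
width: 0.316
grip_force: 32.1
```

Call:
play_rows(
  moves=[
    [[0, 0, 0, 0.003, 0, 0.006, 15], [0, 0, 0, 0, 0, 0, 15]],
  ],
)

```text
time: 30.07
tool_pos: [0.4728, 0.3741, 0.0275]
tcp_rot: [0.165, 2.694, -0.045]
wrist_force: [-1.5, -1.0, 5.1]
width: 0.316
grip_force: 32.5
```

Call:
play_rows(
  moves=[
    [[0, 0, 0, 0, 0, 0, 33], [0, 0, 0, 0, 0, 0, 38], [0, 0, 0, 0, 0, 0, 44], [0, 0, 0, 0, 0, 0, 48], [0, 0, 0, 0.05, 0, -0.1, 48]],
  ],
)

```text
time: 30.48
tool_pos: [0.4634, 0.3739, 0.0325]
tcp_rot: [0.165, 2.697, -0.049]
wrist_force: [0.7, 0.5, -0.1]
width: 0.563
grip_force: 0.0
```

Call:
play_rows(
  moves=[
    [[0, 0, 0, 0.1, 0, -0.2, 48], [0, 0, 0, 0.15, 0, -0.3, 48], [0, 0, 0, 0.15, 0, -0.3, 48], [0, 0, 0, 0.15, 0, -0.3, 48], [0, 0, 0, 0, 0, 0, 48]],
  ],
)

```text
time: 30.9
tool_pos: [0.3654, 0.3899, 0.1137]
tcp_rot: [0.163, 2.694, -0.037]
wrist_force: [1.7, 0.4, 0.2]
width: 0.561
grip_force: 0.0
```

```bash
python3 - <<'E'
from h import *
from workcell import bot,vision
s,R=info(bot)
for n in ("wrist","side"):
    c=vision.read_camera(n); w=cloud(c); np.savez(n+"7.npz",**c)
    m=(w[...,2]>.015)&(w[...,2]<.0265)&(w[...,1]>.25)&(w[...,1]<.5)&(w[...,0]<.75)
    l,st=cv2.connectedComponentsWithStats(m.astype(np.uint8))[1:3]; kk=1+st[1:,4].argmax()
    print(n,"plate",cv2.boxPoints(cv2.minAreaRect((w[l==kk][:,:2]*1000).astype(np.float32))).round(1).tolist())
    hsv=cv2.cvtColor(c["image"],cv2.COLOR_RGB2HSV); p=w[(hsv[...,0]<25)&(hsv[...,1]>50)&(w[...,2]>.028)&(w[...,2]<.05)&(w[...,0]>.42)&(w[...,0]<.6)&(w[...,1]>.3)&(w[...,1]<.43)]
    print(" shell",len(p),cv2.minAreaRect((p[:,:2]*1000).astype(np.float32)),np.percentile(p[:,2],[50,95]))
    cv2.imwrite(f"pics/{n}7.png",c["image"][:,:,::-1])
E
```

```text
t 30.9 pos [0.3654 0.3899 0.1137] tilt 25.41 yaw z -6.97 y axis [ 0.12   0.993 -0.   ] q [ 1.03  0.01  2.19 -0.56  0.83 -0.06] w 0.561 g 0.0 F [1.7 0.4 0.2]
wrist plate [[409.6000061035156, 306.0], [649.5999755859375, 276.3999938964844], [667.9000244140625, 425.0], [427.8999938964844, 454.5]]
 shell 2909 ((516.2645874023438, 369.0856628417969), (28.08711814880371, 125.19837951660156), 83.35262298583984) [0.03878198 0.03980767]
side plate [[411.6000061035156, 308.0], [660.7000122070312, 278.6000061035156], [678.4000244140625, 428.29998779296875], [429.20001220703125, 457.70001220703125]]
 shell 722 ((520.5414428710938, 371.8694152832031), (29.77910614013672, 128.613037109375), 84.30291748046875) [0.03938192 0.04259066]
```

```bash
python3 - <<'E'
from h import *
from workcell import bot,vision
c=vision.read_camera("scene"); w=cloud(c)
hsv=cv2.cvtColor(c["image"],cv2.COLOR_RGB2HSV); m=((hsv[...,0]<25)&(hsv[...,1]>50)&(hsv[...,2]>60)&(w[...,2]>.008)&(w[...,2]<.06)&(w[...,0]>.42)&(w[...,0]<.65)&(w[...,1]<.2)&(w[...,1]>-.47)).astype(np.uint8)
n,l,st,ce=cv2.connectedComponentsWithStats(m)
for k in range(1,n):
    if st[k,4]>60:
        p=w[l==k]; r=cv2.minAreaRect((p[:,:2]*1000).astype(np.float32)); print(ce[k].round(),np.percentile(p[:,2],[50,95]).round(4),np.round(r[0]),np.round(r[1]),round(r[2],1))
cv2.imwrite("pics/fin.png",cv2.resize(c["image"][160:400,60:360],None,fx=2.5,fy=2.5,interpolation=cv2.INTER_CUBIC)[:,:,::-1])
E
```

```text
[241. 263.] [0.0222 0.0259] [ 554. -125.] [131.  36.] 3.3
[141. 311.] [0.0213 0.0256] [ 483. -353.] [85. 31.] 81.1
[159. 340.] [0.0214 0.0253] [ 562. -373.] [85. 30.] 74.1
```

View pics/fin.png

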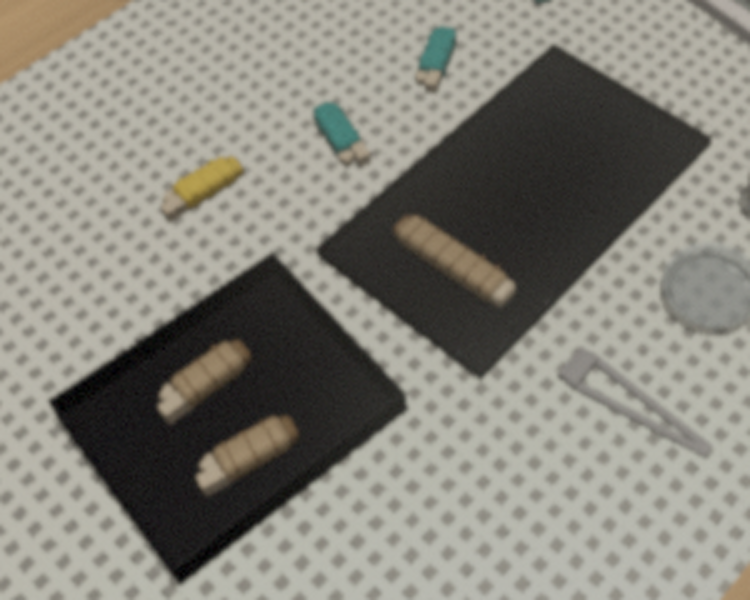

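Both broken shells lie flat in the cull tray, at (205,380) and (248,455). The other whole shell is flat in the sorting tray at (455,258), and the bystanders in view are where they were. I'm handing the job in.

```bash
python3 -c "
from workcell import bot
print(bot.finish_job())"
```

```text
the job is handed in; nothing more can be done
None
```

The job is handed in after about 31 s of robot time: both broken shells lie flat in the cull tray, one whole shell lies front to back on the stage within about 2 mm of centre under the lens, and the other whole shell is still flat in the sorting tray.

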